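Take grinding wheels off the peg rack and stand them with their own kind

ROBOT

A 6-joint arm with a two-finger parallel gripper is mounted at the origin on the work surface. World frame = base frame: x ahead of the robot, y to its left, z up, the work surface at z = 0. Lengths are in m, angles in rad, forces in N, time in s.
With the tool pointing down it reaches from about 0.375 to 0.9 m from the base axis. Payload 3.1 kg.
Tool frame: the origin (TCP) lies midway between the tips of the shut fingers; the grasp point (between the pads) lies 19 mm behind it; z points along the fingers, y is the line along which they close (so a half turn about z gives the same grasp; the last joint's range is limited). The gripper opens to 85 mm and grips with 20 to 120 N. Pads are 22 mm wide; open, the fingers measure 114 mm over their backs; the gripper's body (76 mm by 85 mm) begins 54 mm behind the grasp point. The pads swing forward as they close: fully open they stand 13 mm farther back than shut.
Start: joints at [1.107, 0.527, 1.433, -0, 1.181, -0.178], TCP at [0.176, 0.6, 0.231] pointing down, gripper open.
Joint ranges: [-3.08, 3.08], [-0.75, 2.2], [0.22, 2.44], [-1.43, 4.57], [0, 2.65], [-2.85, 2.85]. Speed limits (rad/s): [2.79, 2.79, 3.14, 3.14, 3.14, 3.14].

INTERFACE

Orientations are given as a unit quaternion [x, y, z, w].
In Python, from station import manip gives the robot as it stands. The module is installed in compiled form; this text tells all that it offers.
- The arm moves only by the tool apply_moves, never from a script. Its arguments are lists of equal length, an entry for each row: "claw": the gripper's target within -1 to 1 (fully open at 1, half-way at 0, shut at -1); "travel": the shift along the tool's x, y, z scaled (see below), a list of three; "turn": the turn, a rotation vector about the tool's x, y, z scaled (see below), a list of three. In form: {"claw": [claw, ...], "travel": [[dx, dy, dz], ...], "turn": [[rx, ry, rz], ...]}. A call has 1 to 5 rows; each row is the pose to reach, as a shift and turn from the pose commanded when the call began, along the tool's axes at that moment, turning the shorter way round; what a row does not reach only later rows make up. The controller multiplies each number of a shift by 800 mm and each number of a turn by 180 degrees. A row lasts 1/12 s, in which the tool goes at most 41.7 mm and 7.16 degrees, less where a joint would pass 70% of its speed; a pose out of reach is approached as far as the arm can. A call with a number of a shift or a turn outside -1 to 1 is refused whole. A call with a gripper value outside its range is refused whole. The fingers move at their own pace and stop on an object; "newtons" is the grip in N (left out, the last holds). Time passes only in rows, so rows that repeat a pose let the fingers close. It gives the time, the measured TCP pose, the force, the opening and the grip force at its end, in the units of the state.
- manip.sense(): the state, without advancing time (a new reading comes with each control period).
- manip.snapshot(name): name is "scene" or "side" or "wrist"; returns a dict with "pixels" (480x640x3 uint8, red, green, blue), "depth" (480x640 float32, m along the optical axis (not along the pixel's ray), 0 where there is no reading), "intrinsics" (3x3 intrinsics, pixels), "R" (3x3) and "t" (3): a world point X has camera coordinates R X + t. Camera axes: x right, y down, z forward; pixel columns grow to the right and rows downward; lengths in m; the calibration is good to about 2 mm. A picture is of the moment at which its call begins.
- manip.sign_off(): hands the job in; it is judged then, once.
The state is a dict: "t": time; "q": joint angles; "qd": joint speeds; "tau": joint torques, N m; "tcp_pos": TCP position; "tool_rot": TCP orientation; "force": force on the tool from outside, world axes, zero at the start; "ft_torque": the same for the moment, N m; "finger_gap": opening from 0.0 (shut) to 1.0 (fully open); "gripper_force": force on a finger pad.
Only numpy, scipy, OpenCV 4.12 (cv2) and the standard library are available. Lean on these libraries where they do the work, as an engineer would, in place of code of your own. Each camera call takes 0.05 s, during which the arm holds its last target. There are 200 camera calls.

TASK

Take every grinding wheel that hangs on the peg rack off its peg and stand it upright, fully down, in a free slot of the caddy that already holds a wheel of its own colour: grey wheels to the grey one's caddy, red wheels to the red one's. Set the wheels down gently, as they crack if dropped; leave the wheels already in the caddies in theirs, both caddies flat on the bench, and do not disturb the hammer, the oil bottle or the oak block.

Things in the scene. Friction and masses are not known exactly. Their poses are not given: they have to be found in the camera images.
- grey_1: solid grinding wheel, dark grey with plain flat faces: 100 mm diameter, 20 mm thick, a 26 mm plain bore right through, 0.2 to 0.4 kg. Origin at its centre; its x axis is the axis of the bore (either way round). At the start it hangs by its bore on one of the rack's six pegs (any of them), its x axis along the rack's x; or it is absent (None).
- grey_2: solid grinding wheel, dark grey with plain flat faces: 100 mm diameter, 20 mm thick, a 26 mm plain bore right through, 0.2 to 0.4 kg. Origin at its centre; its x axis is the axis of the bore (either way round). At the start it hangs by its bore on one of the rack's six pegs (any of them), its x axis along the rack's x; or it is absent (None).
- grey_3: solid grinding wheel, dark grey with plain flat faces: 100 mm diameter, 20 mm thick, a 26 mm plain bore right through, 0.2 to 0.4 kg. Origin at its centre; its x axis is the axis of the bore (either way round). At the start it hangs by its bore on one of the rack's six pegs (any of them), its x axis along the rack's x; or it is absent (None).
- red_1: solid grinding wheel, brick red with plain flat faces: 100 mm diameter, 20 mm thick, a 26 mm plain bore right through, 0.2 to 0.4 kg. Origin at its centre; its x axis is the axis of the bore (either way round). At the start it hangs by its bore on one of the rack's six pegs (any of them), its x axis along the rack's x; or it is absent (None).
- red_2: solid grinding wheel, brick red with plain flat faces: 100 mm diameter, 20 mm thick, a 26 mm plain bore right through, 0.2 to 0.4 kg. Origin at its centre; its x axis is the axis of the bore (either way round). At the start it hangs by its bore on one of the rack's six pegs (any of them), its x axis along the rack's x; or it is absent (None).
- red_3: solid grinding wheel, brick red with plain flat faces: 100 mm diameter, 20 mm thick, a 26 mm plain bore right through, 0.2 to 0.4 kg. Origin at its centre; its x axis is the axis of the bore (either way round). At the start it hangs by its bore on one of the rack's six pegs (any of them), its x axis along the rack's x; or it is absent (None).
- grey_sample: solid grinding wheel, dark grey with plain flat faces: 100 mm diameter, 20 mm thick, a 26 mm plain bore right through, 0.2 to 0.4 kg. Origin at its centre; its x axis is the axis of the bore (either way round). At the start it already stands on its rim in an end slot of one of the two caddies, its x axis along the caddy's y; this caddy is the one for grey wheels. It stays there.
- red_sample: solid grinding wheel, brick red with plain flat faces: 100 mm diameter, 20 mm thick, a 26 mm plain bore right through, 0.2 to 0.4 kg. Origin at its centre; its x axis is the axis of the bore (either way round). At the start it already stands on its rim in an end slot of one of the two caddies, its x axis along the caddy's y; this caddy is the one for red wheels. It stays there.
- caddy_a: loose wooden caddy, blue ridges (both look alike), 130 (x) by 226 (y) mm, 1.5 kg, on the bench; may get shifted. Origin: centre of its underside, z up. Four slots along x, centre lines at y = -87, -29, 29, 87 mm, each 28 wide, 110 long, for one wheel on its rim; slot floor 15 mm up, tops of ridges and end cheeks 55 mm up. A seated wheel's centre is 65 mm up, its top 115 mm.
- caddy_b: loose wooden caddy, blue ridges (both look alike), 130 (x) by 226 (y) mm, 1.5 kg, on the bench; may get shifted. Origin: centre of its underside, z up. Four slots along x, centre lines at y = -87, -29, 29, 87 mm, each 28 wide, 110 long, for one wheel on its rim; slot floor 15 mm up, tops of ridges and end cheeks 55 mm up. A seated wheel's centre is 65 mm up, its top 115 mm.
- rack: fixed rack: a wooden rail 660 mm long on two steel posts at its ends, six round steel pegs (8 mm diameter) pointing along its -x (towards the robot). Origin on the bench under its middle, z up. Pegs at y = -267.5 to 267.5 mm, 107 mm apart. A hung wheel's centre is 171 mm, its top 221 mm above the bench. Rail front face at x = 50 mm (40 mm behind a wheel), rail top 194 mm up, post tops 200 mm up.
- rack_peg0 (a point): top of this peg where a wheel hangs, rack x = 0, 184 mm above the bench; a hung wheel's centre lies 13 mm below it. The peg is level from the rail to rack x = -40 mm, then rises 5 mm to its tip at x = -52 mm. To free a wheel: lift about 11 mm (over 6, under 17: the play in the bore), then draw it level along the rack's -x by 75 mm or more.
- rack_peg1 (a point): top of this peg where a wheel hangs, rack x = 0, 184 mm above the bench; a hung wheel's centre lies 13 mm below it. The peg is level from the rail to rack x = -40 mm, then rises 5 mm to its tip at x = -52 mm. To free a wheel: lift about 11 mm (over 6, under 17: the play in the bore), then draw it level along the rack's -x by 75 mm or more.
- rack_peg2 (a point): top of this peg where a wheel hangs, rack x = 0, 184 mm above the bench; a hung wheel's centre lies 13 mm below it. The peg is level from the rail to rack x = -40 mm, then rises 5 mm to its tip at x = -52 mm. To free a wheel: lift about 11 mm (over 6, under 17: the play in the bore), then draw it level along the rack's -x by 75 mm or more.
- rack_peg3 (a point): top of this peg where a wheel hangs, rack x = 0, 184 mm above the bench; a hung wheel's centre lies 13 mm below it. The peg is level from the rail to rack x = -40 mm, then rises 5 mm to its tip at x = -52 mm. To free a wheel: lift about 11 mm (over 6, under 17: the play in the bore), then draw it level along the rack's -x by 75 mm or more.
- rack_peg4 (a point): top of this peg where a wheel hangs, rack x = 0, 184 mm above the bench; a hung wheel's centre lies 13 mm below it. The peg is level from the rail to rack x = -40 mm, then rises 5 mm to its tip at x = -52 mm. To free a wheel: lift about 11 mm (over 6, under 17: the play in the bore), then draw it level along the rack's -x by 75 mm or more.
- rack_peg5 (a point): top of this peg where a wheel hangs, rack x = 0, 184 mm above the bench; a hung wheel's centre lies 13 mm below it. The peg is level from the rail to rack x = -40 mm, then rises 5 mm to its tip at x = -52 mm. To free a wheel: lift about 11 mm (over 6, under 17: the play in the bore), then draw it level along the rack's -x by 75 mm or more.
- hammer: bystander: hammer lying on the bench, 260 mm long, origin at the middle of its underside
- oil: bystander: yellow oil bottle, 60 mm diameter, 160 mm tall, origin at the centre of its base
- oak_block: bystander: dark wooden block 160 by 70 by 50 mm, origin at the centre of its underside
There are look-alikes about, which are no part of the job. Leave any blue look-alike of the red_sample alone.

How it is judged:
By the outcome, as a careful person would: the job done as asked, in the order asked, and still so for the second after the job is handed in, with the robot touching nothing.
Of grey_1, grey_2, grey_3, red_1, red_2, red_3 only 4 to 6 are there at a start; the rules pass over those that are not, and their reading is None.
At some moment in a run one of caddy_a, caddy_b may be knocked a few centimetres aside while the robot is not near it.
It also fails if it takes over 210 s, if anything falls off the work surface, if the arm or the gripper's body presses on something with over 40 N, if the wrist force passes 120 N, or if a joint passes its speed limit or range.

## Working session

There is one attempt and no reset: what is moved stays moved. The work goes in short steps, Python scripts to look and compute and a tool call to move; the robot and the scene stay as the last step left them, time stands still between calls to the robot, and variables do not carry over. Pictures are saved under pics/ and viewed, at most 14 in all, crops included, and the job is handed in when it is done.

Besides the shell and the picture viewer there is one more tool, called as name(argument=value, ...) on one line, values as JSON. apply_moves: Moves the arm, as the interface text tells. Shifts and turns lie within -1 to 1; 1 stands for 800 mm of shift or 180 degrees of turn. Its arguments: {"type":"object","properties":{"claw":{"type":"array","items":{"type":"number"}},"travel":{"type":"array","items":{"type":"array","items":{"type":"number"}}},"turn":{"type":"array","items":{"type":"array","items":{"type":"number"}}},"newtons":{"type":"number"}},"required":["claw","travel","turn"]}

```bash
mkdir -p pics; cat > h.py <<'E'
import numpy as np, cv2
from station import manip
def snap(n, save=None):
    s=manip.snapshot(n)
    if save: cv2.imwrite('pics/'+save,cv2.cvtColor(s['pixels'],cv2.COLOR_RGB2BGR))
    return s
def cloud(s):
    d=s['depth']; K=np.array(s['intrinsics']); v,u=np.mgrid[:480,:640]
    c=np.stack([(u-K[0,2])*d/K[0,0],(v-K[1,2])*d/K[1,1],d],-1)
    return (c-np.array(s['t']))@np.array(s['R'])   # R^T (c-t)
E
python3 - <<'E'
from h import *
a=snap('scene','s0.png'); b=snap('side','d0.png')
np.savez('a0',**a);np.savez('b0',**b)
for s in (a,b):
    print(np.round(-np.array(s['R']).T@s['t'],3), np.round(s['R'],2).tolist(), (s['depth']>0).mean())
s=manip.sense(); print({k:np.round(v,3).tolist() for k,v in s.items()})
E
```

```text
[ 1.484 -0.594  1.268] [[0.51, 0.86, 0.01], [0.59, -0.35, -0.73], [-0.62, 0.38, -0.69]] 0.9944791666666667
[-0.049 -0.941  0.761] [[0.9, -0.43, 0.0], [-0.21, -0.45, -0.87], [0.37, 0.78, -0.5]] 0.99568359375
{'t': 0.1, 'q': [1.108, 0.528, 1.434, -0.0, 1.181, -0.179], 'qd': [0.0, -0.001, -0.003, 0.002, 0.001, 0.001], 'tau': [0.0, -44.331, -17.859, -0.0, 0.004, -0.0], 'tcp_pos': [0.175, 0.599, 0.23], 'tool_rot': [0.142, 0.99, -0.001, -0.0], 'force': [-0.491, -0.453, -0.06], 'ft_torque': [0.053, -0.023, 0.017], 'gripper_force': 0.0, 'finger_gap': 1.0}
```

View pics/s0.png

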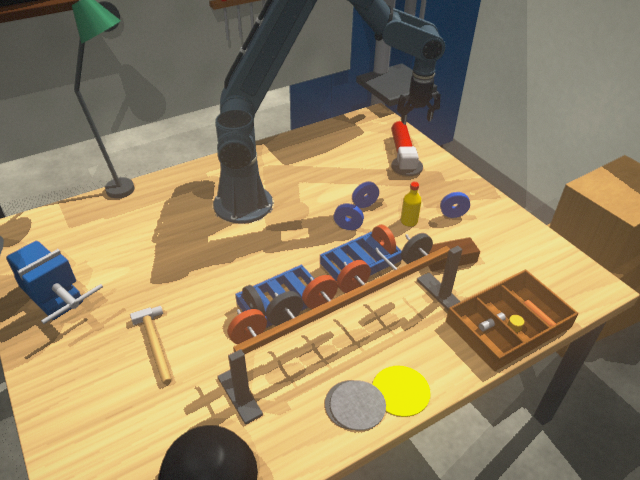

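View pics/d0.png

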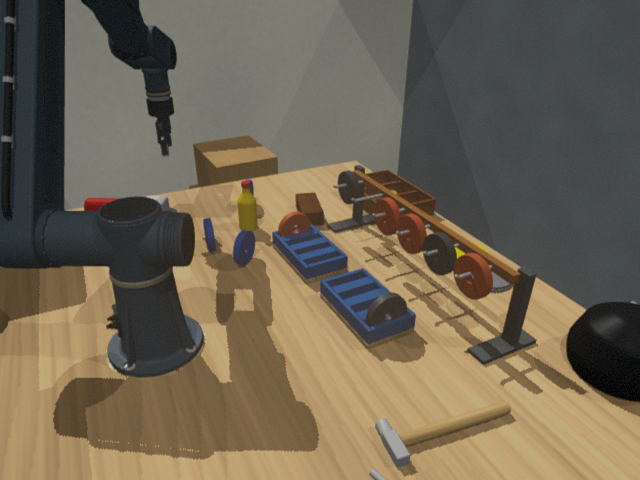

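The side view shows five hung wheels: red (473,275), grey (438,253), red (411,233), red (386,215), an empty peg, and grey (350,187). The near caddy (367,305) holds grey and the far one (310,250) holds red. Next I'll measure them.

```bash
cat >> h.py <<'E'
def masks(s):
    h=cv2.cvtColor(s['pixels'],cv2.COLOR_RGB2HSV).astype(int); H,S,V=h[...,0],h[...,1],h[...,2]
    return dict(blue=(H>105)&(H<130)&(S>110)&(V>40), red=((H<9)|(H>174))&(S>130)&(V>60), grey=(S<70)&(V<110))
def caddies(s, zr=(0.045,0.062), roi=((0.3,0.62),(-0.5,0.5))):
    P=cloud(s); m=masks(s)['blue']&(P[...,2]>zr[0])&(P[...,2]<zr[1])
    for k in (0,1): m&=(P[...,k]>roi[k][0])&(P[...,k]<roi[k][1])
    m=cv2.morphologyEx(m.astype(np.uint8),cv2.MORPH_OPEN,np.ones((2,2)))>0
    p=P[m][:,:2]; g=np.zeros((800,1000),np.uint8)   # 1 mm grid: x 0.1.., y -0.5..
    ij=((p-[0.1,-0.5])*1000).astype(int); ok=(ij>=0).all(1)&(ij[:,0]<800)&(ij[:,1]<1000); g[ij[ok,0],ij[ok,1]]=255
    g=cv2.morphologyEx(g,cv2.MORPH_CLOSE,np.ones((45,45)))
    out=[]
    for c in cv2.findContours(g,cv2.RETR_EXTERNAL,cv2.CHAIN_APPROX_NONE)[0]:
        if cv2.contourArea(c)<4000: continue
        r=cv2.minAreaRect(c); b=cv2.boxPoints(r); e=[b[1]-b[0],b[2]-b[1]]
        L=max(e,key=np.linalg.norm)  # cols=y rows=x
        d=np.array([L[1],L[0]]); d=d/np.linalg.norm(d); d*=np.sign(d[1]) or 1
        out.append((np.round([r[0][1]/1000+.1,r[0][0]/1000-.5],4),np.round(sorted(r[1]),0),np.degrees(np.arctan2(-d[0],d[1])).round(2)))
    return out   # centre xy, size mm, yaw deg (caddy y axis = world y turned by yaw)
E
python3 - <<'E'
from h import *
for f in 'a0','b0':
    s=dict(np.load(f+'.npz')); P=cloud(s); M=masks(s); print(f)
    for c in caddies(s): print('caddy',c)
    for col in 'red','grey':
        n,l,st,ce=cv2.connectedComponentsWithStats((M[col]&(P[...,2]>.01)&(P[...,2]<.235)&(P[...,0]>.25)&(P[...,0]<.85)&(abs(P[...,1])<.55)).astype(np.uint8))
        for i in range(1,n):
            if st[i,4]>100:
                q=P[l==i]; print(col,st[i,4],ce[i].round(),'lo',np.percentile(q,3,0).round(3),'hi',np.percentile(q,97,0).round(3))
E
```

```text
a0
caddy (array([ 0.4757, -0.0819]), array([102., 168.]), np.float32(-0.49))
caddy (array([0.4747, 0.1833]), array([125., 218.]), np.float32(0.94))
red 152 [350. 268.] lo [ 0.622 -0.005  0.185] hi [0.643 0.071 0.221]
grey 311 [346. 217.] lo [0.271 0.214 0.013] hi [0.332 0.273 0.088]
grey 118 [413. 241.] lo [0.625 0.21  0.192] hi [0.642 0.274 0.222]
grey 201 [369. 249.] lo [0.409 0.215 0.014] hi [0.51  0.235 0.055]
grey 127 [351. 253.] lo [0.411 0.156 0.017] hi [0.476 0.175 0.052]
grey 134 [335. 260.] lo [0.413 0.097 0.017] hi [0.477 0.118 0.052]
grey 148 [328. 268.] lo [0.412 0.071 0.014] hi [0.502 0.078 0.051]
grey 130 [379. 267.] lo [0.526 0.182 0.015] hi [0.535 0.245 0.049]
grey 118 [302. 275.] lo [ 0.422 -0.027  0.015] hi [ 0.478 -0.004  0.055]
grey 460 [279. 292.] lo [ 0.425 -0.213  0.019] hi [ 0.645 -0.063  0.221]
grey 113 [256. 298.] lo [ 0.468 -0.204  0.085] hi [ 0.534 -0.184  0.116]
grey 118 [243. 303.] lo [ 0.432 -0.223  0.021] hi [ 0.497 -0.201  0.063]
grey 123 [231. 390.] lo [ 0.65 -0.37  0.01] hi [ 0.741 -0.346  0.084]
grey 631 [195. 438.] lo [ 0.805 -0.546  0.115] hi [ 
[... 588 characters left out ...]
 [311. 263.] lo [0.397 0.07  0.017] hi [0.526 0.272 0.051]
grey 130 [302. 239.] lo [0.419 0.225 0.039] hi [0.518 0.235 0.053]
grey 133 [312. 248.] lo [0.422 0.167 0.038] hi [0.521 0.177 0.053]
grey 148 [322. 257.] lo [0.426 0.109 0.037] hi [0.524 0.119 0.052]
grey 1553 [511. 322.] lo [ 0.63  -0.368  0.01 ] hi [ 0.765 -0.328  0.199]
grey 193 [346. 279.] lo [ 0.434 -0.011  0.035] hi [ 0.534 -0.002  0.052]
grey 2105 [374. 315.] lo [ 0.415 -0.223  0.019] hi [ 0.539 -0.028  0.111]
grey 221 [358. 290.] lo [ 0.439 -0.07   0.033] hi [ 0.537 -0.06   0.052]
grey 3146 [604. 339.] lo [ 0.773 -0.545  0.041] hi [ 0.845 -0.429  0.143]
grey 182 [394. 452.] lo [ 0.315 -0.507  0.01 ] hi [ 0.336 -0.434  0.025]
```

```bash
cat >> h.py <<'E'
from scipy.spatial.transform import Rotation as Ro
def pose():
    s=manip.sense(); R=Ro.from_quat(s['tool_rot']).as_matrix()
    return np.array(s['tcp_pos']),np.degrees(np.arctan2(R[1,1],R[0,1])),R
def path(*wps, start=None):
    """waypoints x,y,z,yaw(deg of tool y); prints shift/turn per call (5 equal rows). vertical tool assumed"""
    p,yaw,R=pose(); print('at',p.round(4),'yaw %.2f'%yaw,'tilt',R[:2,2].round(4))
    if start is not None: p,yaw=np.array(start[:3]),start[3]
    for w in wps:
        d=np.array(w[:3])-p; dy=(w[3]-yaw+180)%360-180; n=int(np.ceil(max(np.linalg.norm(d)/.2,abs(dy)/35,.01)))
        for i in range(n):
            y=np.radians(yaw+dy*i/n); x_=np.array([-np.sin(y),np.cos(y),0]); x_=-np.array([np.cos(y+np.pi/2),np.sin(y+np.pi/2),0])*-1
            y_=np.array([np.cos(y),np.sin(y),0]); t=d/n
            print('  travel',np.round([t@x_/.8,t@y_/.8,-t[2]/.8],4),'turn z %.4f'%(-dy/n/180))
        p,yaw=np.array(w[:3]),w[3]; print('  -> ',w)
E
python3 -c "
from h import *
p,y,R=pose();print(R.round(3))
path((.175,.599,.32,73.7),(.60,.242,.32,0.6))"
```

```text
[[-0.96   0.281 -0.001]
 [ 0.281  0.96  -0.002]
 [ 0.    -0.002 -1.   ]]
at [0.1753 0.5992 0.2304] yaw 73.69 tilt [-0.0009 -0.0018]
  travel [ 0.0002 -0.0004 -0.112 ] turn z -0.0001
  ->  (0.175, 0.599, 0.32, 73.7)
  travel [-0.2117 -0.0931 -0.    ] turn z 0.1354
  travel [-0.2313  0.0026 -0.    ] turn z 0.1354
  travel [-0.2096  0.0977 -0.    ] turn z 0.1354
  ->  (0.6, 0.242, 0.32, 0.6)
```

apply_moves(claw=[1, 1, 1, 1, 1], travel=[[0, 0, -0.112], [0, 0, -0.112], [0, 0, -0.112], [0, 0, -0.112], [0, 0, -0.112]], turn=[[0, 0, 0], [0, 0, 0], [0, 0, 0], [0, 0, 0], [0, 0, 0]])

```text
t: 0.52
tcp_pos: [0.1754, 0.5994, 0.3206]
tool_rot: [0.142, 0.99, -0.0, -0.0]
force: [-0.1, 0.1, -1.0]
finger_gap: 0.997
gripper_force: 0.0
```

apply_moves(claw=[0, 0, 0, 0, 0], travel=[[-0.2117, -0.0931, 0], [-0.2117, -0.0931, 0], [-0.2117, -0.0931, 0], [-0.2117, -0.0931, 0], [-0.2117, -0.0931, 0]], turn=[[0, 0, 0.1354], [0, 0, 0.1354], [0, 0, 0.1354], [0, 0, 0.1354], [0, 0, 0.1354]])

```text
t: 0.93
tcp_pos: [0.3194, 0.4766, 0.318]
tool_rot: [0.35, 0.937, -0.003, -0.0]
force: [-0.7, 0.6, 0.6]
finger_gap: 0.499
gripper_force: 0.0
```

apply_moves(claw=[0, 0, 0, 0, 0], travel=[[-0.2313, 0.0026, 0], [-0.2313, 0.0026, 0], [-0.2313, 0.0026, 0], [-0.2313, 0.0026, 0], [-0.2313, 0.0026, 0]], turn=[[0, 0, 0.1354], [0, 0, 0.1354], [0, 0, 0.1354], [0, 0, 0.1354], [0, 0, 0.1354]])

```text
t: 1.35
tcp_pos: [0.4614, 0.3576, 0.318]
tool_rot: [0.54, 0.842, -0.002, -0.0]
force: [0.5, 0.5, 0.2]
finger_gap: 0.5
gripper_force: 0.0
```

apply_moves(claw=[0, 0, 0, 0, 0], travel=[[-0.2096, 0.0977, 0], [-0.2096, 0.0977, 0], [-0.2096, 0.0977, 0], [-0.2096, 0.0977, 0], [-0.2096, 0.0977, 0]], turn=[[0, 0, 0.1354], [0, 0, 0.1354], [0, 0, 0.1354], [0, 0, 0.1354], [0, 0, 0.1354]])

```text
t: 1.77
tcp_pos: [0.603, 0.2382, 0.3175]
tool_rot: [0.706, 0.709, -0.002, -0.0]
force: [-0.4, 0.4, 0.1]
finger_gap: 0.501
gripper_force: 0.0
```

```bash
python3 - <<'E'
from h import *
s=snap('wrist','w0.png'); np.savez('w0',**s)
print(pose(), np.round(-np.array(s['R']).T@s['t'],3), np.round(s['R'],2).tolist(),s['intrinsics'])
P=cloud(s);M=masks(s)
print([c for c in caddies(s)])
for col in 'red','grey':
    m=M[col]&(P[...,2]>.2)&(P[...,2]<.23)&(P[...,0]>.55)
    n,l,st,ce=cv2.connectedComponentsWithStats(m.astype(np.uint8))
    for i in range(1,n):
        if st[i,4]>60: q=P[l==i]; print(col,st[i,4],ce[i].round(),np.percentile(q,2,0).round(4),np.percentile(q,98,0).round(4))
E
```

```text
(array([0.6044967 , 0.23709321, 0.31739018]), np.float64(0.2479091979347995), array([[-0.00433322,  0.99998887, -0.00186796],
       [ 0.99998478,  0.00432681, -0.00342322],
       [-0.0034151 , -0.00188277, -0.9999924 ]])) [0.604 0.323 0.459] [[1.0, 0.0, -0.0], [0.0, -0.94, 0.33], [-0.0, -0.33, -0.94]] [[422.02488127   0.         323.07651079]
 [  0.         422.02488127 241.32836273]
 [  0.           0.           1.        ]]
[(array([0.491 , 0.1498]), array([172., 299.]), np.float32(1.76))]
red 703 [358. 447.] [0.6208 0.0624 0.2008] [0.6394 0.0815 0.2156]
grey 64 [379. 146.] [0.6319 0.2895 0.2002] [0.6395 0.2962 0.2074]
grey 112 [376. 254.] [0.6297 0.2224 0.2067] [0.6407 0.2354 0.2159]
```

View pics/w0.png

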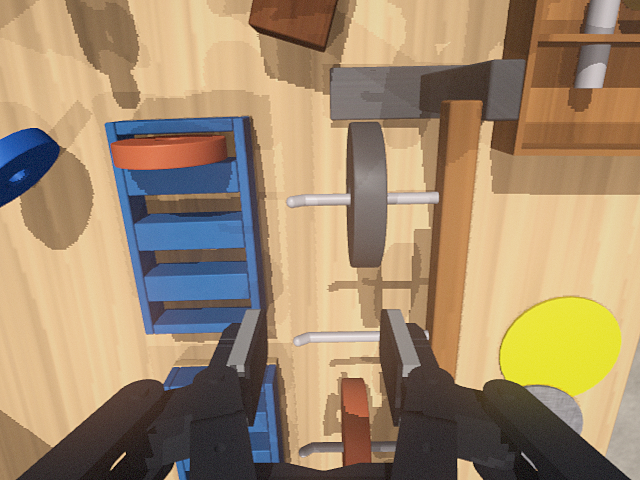

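The wrist view shows the red-sample caddy (185,225), the grey wheel on its peg (367,195), an empty peg (345,337) and the next red wheel (355,420).

```bash
python3 - <<'E'
from h import *
s=dict(np.load('w0.npz')); P=cloud(s)
print(caddies(s,roi=((.38,.6),(.05,.32))))
# top surface points of wheels: any pixel with z in .19-.225
V=s['pixels'].max(-1).astype(int)
for box in ((340,395,120,270),(335,375,375,460)):
    q=P[box[2]:box[3],box[0]:box[1]].reshape(-1,3); 
    for lo,hi in((.2,.21),(.21,.217),(.217,.224)):
        w=q[(q[:,2]>lo)&(q[:,2]<hi)]; print(box,lo,len(w),np.percentile(w,[1,50,99],0).round(4).tolist())
# pegs: bright grey points near z=.184
h=cv2.cvtColor(s['pixels'],cv2.COLOR_RGB2HSV); m=(h[...,1]<60)&(h[...,2]>130)&(P[...,2]>.176)&(P[...,2]<.195)&(P[...,0]<.61)
n,l,st,ce=cv2.connectedComponentsWithStats(m.astype(np.uint8))
for i in range(1,n):
    if st[i,4]>40: q=P[l==i]; print('peg',ce[i].round(),st[i,4],np.percentile(q,[2,50,98],0).round(4).tolist())
E
```

```text
[(array([0.4903, 0.17  ]), array([172., 259.]), np.float32(1.76))]
(340, 395, 120, 270) 0.2 1010 [[0.6209, 0.2169, 0.2002], [0.6297, 0.2879, 0.2053], [0.641, 0.2958, 0.2099]]
(340, 395, 120, 270) 0.21 1464 [[0.6211, 0.2264, 0.2101], [0.6308, 0.2741, 0.2142], [0.6413, 0.2861, 0.217]]
(340, 395, 120, 270) 0.217 1757 [[0.6218, 0.2389, 0.2171], [0.6313, 0.2572, 0.219], [0.641, 0.2734, 0.221]]
(335, 375, 375, 460) 0.2 526 [[0.6208, 0.07, 0.2002], [0.6305, 0.0768, 0.2054], [0.6402, 0.0821, 0.2098]]
(335, 375, 375, 460) 0.21 320 [[0.6207, 0.064, 0.21], [0.6304, 0.068, 0.212], [0.6403, 0.0734, 0.2149]]Traceback (most recent call last):
  File "<stdin>", line 9, in <module>
    return _quantile_unchecked(
        a, q, axis, out, overwrite_input, method, keepdims, weights)
    return _ureduce(a,
                    func=_quantile_ureduce_func,
    ...<5 lines>...
                    overwrite_input=overwrite_input,
                    method=method)
    r = func(a, **kwargs)
    result = _quantile(arr,
                       quantiles=q,
    ...<2 lines>...
                       out=out,
                       weights=wgt)
    slices_having_nans = np.isnan(arr[-1, ...])
                                  ~~~^^^^^^^^^
IndexError: index -1 is out of bounds for axis 0 with size 0
```

```bash
python3 -c "
from h import *
path((.631,.256,.25,0),(.631,.256,.193,0))
s=dict(np.load('w0.npz')); P=cloud(s)
m=masks(s)['blue']&(P[...,2]>.05)&(P[...,2]<.06)&(P[...,0]>.35)&(P[...,0]<.57); m[:110]=0;m[340:]=0;m[:,:100]=0;m[:,270:]=0
q=P[m][:,:2].astype(np.float32); r=cv2.minAreaRect(q*1000); print(len(q),r,cv2.boxPoints(r).round(0).tolist())
"
```

```text
at [0.6045 0.2371 0.3174] yaw 0.25 tilt [-0.0019 -0.0034]
  travel [0.0235 0.0332 0.0842] turn z 0.0014
  ->  (0.631, 0.256, 0.25, 0)
  travel [0.     0.     0.0712] turn z 0.0000
  ->  (0.631, 0.256, 0.193, 0)
12766 ((467.9361877441406, 187.43353271484375), (129.2287139892578, 225.0773468017578), 2.2217578887939453) [[399.0, 297.0], [408.0, 72.0], [537.0, 77.0], [528.0, 302.0]]
```

apply_moves(claw=[-0.12, -0.12, -0.12, -0.12, -0.12], travel=[[0.0235, 0.0332, 0.084], [0.0235, 0.0332, 0.084], [0.0235, 0.0332, 0.084], [0.0235, 0.0332, 0.084], [0.0235, 0.0332, 0.084]], turn=[[0, 0, 0.0014], [0, 0, 0.0014], [0, 0, 0.0014], [0, 0, 0.0014], [0, 0, 0.0014]])

```text
t: 2.23
tcp_pos: [0.6259, 0.2619, 0.2534]
tool_rot: [0.705, 0.709, -0.001, -0.0]
force: [0.1, 0.3, -0.1]
finger_gap: 0.44
gripper_force: 0.0
```

```bash
python3 -c "
from h import *
s=snap('wrist','w1.png');path((.631,.256,.193,0))
P=cloud(s);m=(P[...,2]>.205)&(P[...,2]<.2245);m[300:]=0
q=P[m];print(len(q),np.percentile(q,[2,50,98],0).round(4).tolist())
m=(P[...,2]>.189)&(P[...,2]<.198)&(P[...,0]>.65)&(P[...,0]<.72)
q=P[m];print('rail',len(q),np.percentile(q,[2,50,98],0).round(4).tolist())"
```

```text
at [0.6265 0.262  0.2548] yaw 0.37 tilt [0.001  0.0002]
  travel [-0.0076  0.0056  0.0773] turn z 0.0020
  ->  (0.631, 0.256, 0.193, 0)
3461 [[0.6216, 0.2578, 0.2055], [0.6312, 0.2754, 0.2158], [0.6405, 0.2909, 0.2203]]
rail 9182 [[0.6801, 0.201, 0.1902], [0.6909, 0.2736, 0.1931], [0.703, 0.3356, 0.1976]]
```

apply_moves(claw=[-0.12, -0.12, -0.12, -0.12, -0.12], travel=[[-0.007, 0.0056, 0.01], [-0.007, 0.0056, 0.04], [-0.007, 0.0056, 0.075], [-0.007, 0.0056, 0.075], [-0.007, 0.0056, 0.075]], turn=[[0, 0, 0.002], [0, 0, 0.002], [0, 0, 0.002], [0, 0, 0.002], [0, 0, 0.002]])

```text
t: 2.7
tcp_pos: [0.6305, 0.2555, 0.1933]
tool_rot: [0.707, 0.707, -0.001, -0.001]
force: [-0.1, -0.8, -0.3]
finger_gap: 0.44
gripper_force: 0.0
```

apply_moves(claw=[-1, -1, -1, -1, -1], travel=[[0, 0, 0], [0, 0, 0], [0, 0, 0], [0, 0, 0], [0, 0, 0]], turn=[[0, 0, 0], [0, 0, 0], [0, 0, 0], [0, 0, 0], [0, 0, 0]], newtons=50)

```text
t: 3.12
tcp_pos: [0.6325, 0.2564, 0.1962]
tool_rot: [0.707, 0.707, 0.002, 0.001]
force: [-0.9, -0.5, 6.5]
finger_gap: 0.223
gripper_force: 52.4
```

apply_moves(claw=[-1, -1, -1, -1, -1], travel=[[0, 0, -0.007], [0, 0, -0.014], [0, 0, -0.014], [0, 0, -0.014], [0, 0, -0.014]], turn=[[0, 0, 0], [0, 0, 0], [0, 0, 0], [0, 0, 0], [0, 0, 0]])

```text
t: 3.53
tcp_pos: [0.631, 0.256, 0.2044]
tool_rot: [0.707, 0.707, -0.0, -0.0]
force: [-0.4, -0.7, -2.7]
finger_gap: 0.225
gripper_force: 51.2
```

apply_moves(claw=[-1, -1, -1, -1, -1], travel=[[0, -0.03, 0], [0, -0.06, 0], [0, -0.1, 0], [0, -0.12, 0], [0, -0.12, 0]], turn=[[0, 0, 0], [0, 0, 0], [0, 0, 0], [0, 0, 0], [0, 0, 0]])

```text
t: 3.95
tcp_pos: [0.5299, 0.256, 0.204]
tool_rot: [0.707, 0.707, -0.003, -0.002]
force: [-0.5, -0.7, -2.2]
finger_gap: 0.226
gripper_force: 51.3
```

```bash
cat >> h.py <<'E'
def caddy(s, ylo, yhi, xlo=.36, xhi=.6):
    P=cloud(s); m=masks(s)['blue']&(P[...,2]>.049)&(P[...,2]<.06)&(P[...,0]>xlo)&(P[...,0]<xhi)&(P[...,1]>ylo)&(P[...,1]<yhi)
    q=(P[m][:,:2]*1000).astype(np.float32)
    b=cv2.boxPoints(cv2.minAreaRect(q)); e=[b[1]-b[0],b[2]-b[1]]; L=max(e,key=np.linalg.norm); L=L*(np.sign(L[1]) or 1)
    yaw=np.arctan2(-L[0],L[1]); c=b.mean(0)/1000
    print('caddy',c.round(4),'size',np.sort([np.linalg.norm(x) for x in e]).round(0),'yaw %.2f'%np.degrees(yaw),len(q),'ends y',b[:,1].round(0))
    for k in (-87,-29,29,87): print('  slot',k,(c+k/1000*np.array([-np.sin(yaw),np.cos(yaw)])).round(4))
    return c,yaw
E
python3 -c "
from h import *
s=snap('wrist','w2.png');np.savez('w2',**s)
caddy(dict(np.load('w0.npz')),.065,.31)
caddy(dict(np.load('b0.npz')),-.24,.03)
# target near grey caddy, yaw 92.2
path((.48,.10,.27,90))
"
```

```text
caddy [0.4679 0.1874] size [129. 225.] yaw 2.22 12869 ends y [297.  72.  77. 302.]
  slot -87 [0.4713 0.1005]
  slot -29 [0.4691 0.1585]
  slot 29 [0.4668 0.2164]
  slot 87 [0.4646 0.2744]
caddy [ 0.482  -0.1075] size [128. 225.] yaw 2.23 1033 ends y [   3. -223. -218.    8.]
  slot -87 [ 0.4854 -0.1944]
  slot -29 [ 0.4831 -0.1365]
  slot 29 [ 0.4809 -0.0785]
  slot 87 [ 0.4786 -0.0206]
at [0.5331 0.2562 0.2046] yaw 0.02 tilt [-0.0023 -0.0006]
  travel [-0.0651 -0.0221 -0.0273] turn z -0.1666
  travel [-0.0453 -0.0517 -0.0273] turn z -0.1666
  travel [-0.0134 -0.0674 -0.0273] turn z -0.1666
  ->  (0.48, 0.1, 0.27, 90)
```

```bash
python3 -c "
from h import *
path((.48,-.02,.25,92.2),start=(.534,.256,.2046,0))"
```

```text
at [0.5331 0.2562 0.2046] yaw 0.02 tilt [-0.0023 -0.0006]
  travel [-0.115  -0.0225 -0.0189] turn z -0.1707
  travel [-0.0874 -0.0781 -0.0189] turn z -0.1707
  travel [-0.0352 -0.1118 -0.0189] turn z -0.1707
  ->  (0.48, -0.02, 0.25, 92.2)
```

apply_moves(claw=[-1, -1, -1, -1, -1], travel=[[-0.02, -0.0225, -0.0189], [-0.06, -0.0225, -0.0189], [-0.115, -0.0225, -0.0189], [-0.115, -0.0225, -0.0189], [-0.115, -0.0225, -0.0189]], turn=[[0, 0, -0.1707], [0, 0, -0.1707], [0, 0, -0.1707], [0, 0, -0.1707], [0, 0, -0.1707]])

```text
t: 4.42
tcp_pos: [0.5191, 0.1614, 0.2203]
tool_rot: [0.494, 0.869, 0.0, 0.001]
force: [-0.2, 0.3, -2.1]
finger_gap: 0.219
gripper_force: 51.2
```

apply_moves(claw=[-1, -1, -1, -1, -1], travel=[[-0.0874, -0.0781, -0.0189], [-0.0874, -0.0781, -0.0189], [-0.0874, -0.0781, -0.0189], [-0.0874, -0.0781, -0.0189], [-0.0874, -0.0781, -0.0189]], turn=[[0, 0, -0.1707], [0, 0, -0.1707], [0, 0, -0.1707], [0, 0, -0.1707], [0, 0, -0.1707]])

```text
t: 4.83
tcp_pos: [0.501, 0.0701, 0.2357]
tool_rot: [0.246, 0.969, 0.0, 0.001]
force: [0.1, 1.0, -1.8]
finger_gap: 0.22
gripper_force: 51.3
```

apply_moves(claw=[-1, -1, -1, -1, -1], travel=[[-0.0352, -0.1118, -0.0189], [-0.0352, -0.1118, -0.0189], [-0.0352, -0.1118, -0.0189], [-0.0352, -0.1118, -0.0189], [-0.0352, -0.1118, -0.0189]], turn=[[0, 0, -0.1707], [0, 0, -0.1707], [0, 0, -0.1707], [0, 0, -0.1707], [0, 0, -0.1707]])

```text
t: 5.25
tcp_pos: [0.4828, -0.0223, 0.2509]
tool_rot: [-0.02, 1.0, -0.001, 0.001]
force: [0.1, 0.4, -1.9]
finger_gap: 0.223
gripper_force: 51.3
```

```bash
python3 -c "
from h import *
s=snap('wrist','w3.png');np.savez('w3',**s)
d=snap('side');np.savez('d3',**d)
caddy(s,-.24,.04); caddy(d,-.24,.03)
path((.4786,-.0206,.2,92.2))
P=cloud(s);M=masks(s)['grey']; c=(P[...,2]<.24)&(P[...,2]>.12)&(P[...,0]>.42)&(P[...,0]<.54)&(abs(P[...,1]+.02)<.04)&M
q=P[c]; print(len(q),np.percentile(q,[1,50,99],0).round(4).tolist())
"
```

```text
caddy [ 0.4839 -0.1079] size [129. 225.] yaw 2.20 15663 ends y [   2. -223. -218.    7.]
  slot -87 [ 0.4873 -0.1948]
  slot -29 [ 0.485  -0.1369]
  slot 29 [ 0.4828 -0.0789]
  slot 87 [ 0.4806 -0.0209]
caddy [ 0.4822 -0.1081] size [130. 229.] yaw 1.84 994 ends y [   4. -224. -220.    8.]
  slot -87 [ 0.485 -0.195]
  slot -29 [ 0.4831 -0.1371]
  slot 29 [ 0.4812 -0.0791]
  slot 87 [ 0.4794 -0.0211]
at [ 0.4825 -0.0211  0.2505] yaw 92.02 tilt [ 0.0018 -0.0006]
  travel [0.0049 0.0008 0.0632] turn z -0.0010
  ->  (0.4786, -0.0206, 0.2, 92.2)
894 [[0.434, -0.0342, 0.2138], [0.4353, -0.0248, 0.2334], [0.4376, -0.0155, 0.2399]]
```

View pics/w3.png

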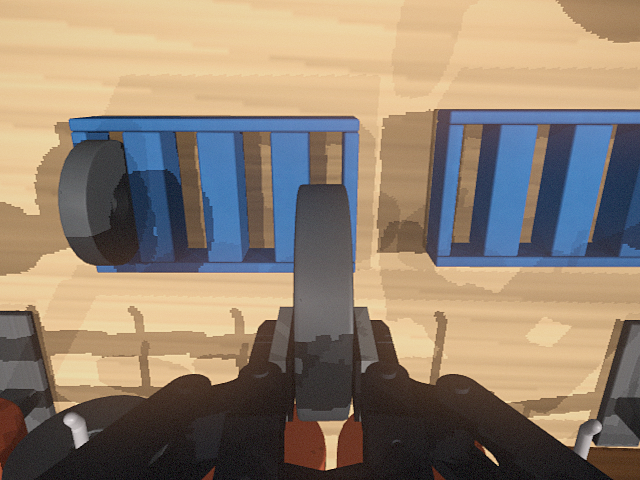

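The wrist view shows the held wheel (322,290) lined up over the end slot of the grey caddy (335,190), with the grey sample at (95,200).

apply_moves(claw=[-1, -1, -1, -1, -1], travel=[[0.0043, 0.0027, 0.04], [0.0043, 0.0027, 0.08], [0.0043, 0.0027, 0.12], [0.0043, 0.0027, 0.14], [0.0043, 0.0027, 0.14]], turn=[[0, 0, -0.001], [0, 0, -0.001], [0, 0, -0.001], [0, 0, -0.001], [0, 0, -0.001]])

```text
t: 5.77
tcp_pos: [0.4759, -0.0173, 0.135]
tool_rot: [-0.019, 1.0, 0.001, -0.003]
force: [-0.6, -0.5, -2.5]
finger_gap: 0.224
gripper_force: 51.2
```

```bash
python3 -c "
from h import *
s=snap('wrist','w4.png');np.savez('w4',**s)
caddy(s,-.24,.04)
path((.4786,-.0190,.087,92.2)); print(manip.sense()['force'])
"
```

```text
caddy [ 0.484  -0.0999] size [129. 209.] yaw 1.96 30116 ends y [   2. -206. -202.    7.]
  slot -87 [ 0.487  -0.1868]
  slot -29 [ 0.485  -0.1289]
  slot 29 [ 0.483  -0.0709]
  slot 87 [ 0.481  -0.0129]
at [ 0.4772 -0.0177  0.1368] yaw 92.24 tilt [-0.0035  0.0009]
  travel [-0.0016 -0.0017  0.0622] turn z 0.0002
  ->  (0.4786, -0.019, 0.087, 92.2)
[-0.06303029 -0.19146384 -2.78080166]
```

View pics/w4.png

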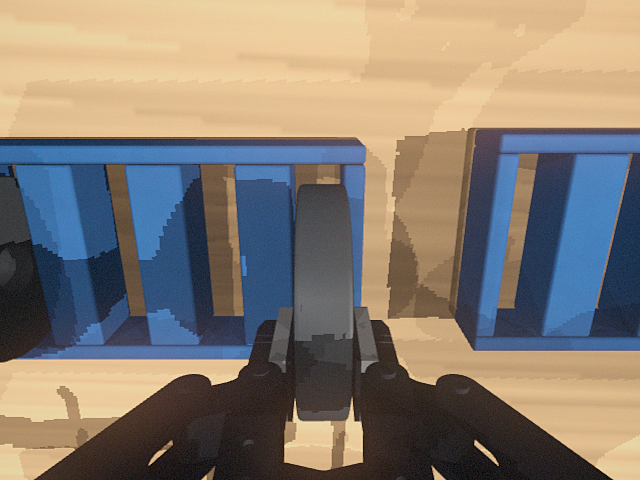

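The wheel (322,300) sits in line with the end slot (297–343 at the top edge), so I'll lower it.

apply_moves(claw=[-1, -1, -1, -1, -1], travel=[[-0.001, -0.0015, 0.015], [-0.001, -0.0015, 0.03], [-0.001, -0.0015, 0.042], [-0.001, -0.0015, 0.05], [-0.001, -0.0015, 0.05]], turn=[[0, 0, 0], [0, 0, 0], [0, 0, 0], [0, 0, 0], [0, 0, 0]])

```text
t: 6.23
tcp_pos: [0.4786, -0.019, 0.098]
tool_rot: [-0.02, 1.0, 0.0, -0.0]
force: [0.5, 0.3, -2.4]
finger_gap: 0.222
gripper_force: 51.2
```

apply_moves(claw=[-1, -1, -1, -1, -1], travel=[[0, 0, 0.003], [0, 0, 0.006], [0, 0, 0.009], [0, 0, 0.01], [0, 0, 0.01]], turn=[[0, 0, 0], [0, 0, 0], [0, 0, 0], [0, 0, 0], [0, 0, 0]])

```text
t: 6.65
tcp_pos: [0.4784, -0.019, 0.0903]
tool_rot: [-0.02, 1.0, 0.0, -0.0]
force: [-0.2, 0.6, -3.2]
finger_gap: 0.221
gripper_force: 51.3
```

apply_moves(claw=[-1, -1, -1, -1, -1], travel=[[0, 0, 0.0015], [0, 0, 0.003], [0, 0, 0.004], [0, 0, 0.0045], [0, 0, 0.0045]], turn=[[0, 0, 0], [0, 0, 0], [0, 0, 0], [0, 0, 0], [0, 0, 0]])

```text
t: 7.07
tcp_pos: [0.479, -0.0192, 0.0894]
tool_rot: [-0.02, 1.0, -0.0, 0.001]
force: [-4.3, 0.7, 21.6]
finger_gap: 0.223
gripper_force: 54.5
```

apply_moves(claw=[-0.3, 0, 0, 0, 0], travel=[[0, 0, -0.003], [0, 0, -0.003], [0, 0, -0.003], [0, 0, -0.003], [0, 0, -0.003]], turn=[[0, 0, 0], [0, 0, 0], [0, 0, 0], [0, 0, 0], [0, 0, 0]])

```text
t: 7.48
tcp_pos: [0.4783, -0.019, 0.0888]
tool_rot: [-0.02, 1.0, 0.0, -0.0]
force: [1.2, 0.3, 0.3]
finger_gap: 0.502
gripper_force: 0.0
```

apply_moves(claw=[0, 0, 0, 0, 0], travel=[[0, 0, -0.05], [0, 0, -0.1], [0, 0, -0.15], [0, 0, -0.2], [0, 0, -0.21]], turn=[[0, 0, 0], [0, 0, 0], [0, 0, 0], [0, 0, 0], [0, 0, 0]])

```text
t: 7.9
tcp_pos: [0.4819, -0.0198, 0.2628]
tool_rot: [-0.02, 1.0, -0.002, 0.006]
force: [0.5, 1.0, -0.2]
finger_gap: 0.497
gripper_force: 0.0
```

```bash
python3 -c "
from h import *
s=snap('wrist','w5.png');np.savez('w5',**s)
caddy(s,-.24,.04)
P=cloud(s);M=masks(s)['grey']; c=(P[...,2]<.13)&(P[...,2]>.06)&(P[...,0]>.40)&(P[...,0]<.56)&(abs(P[...,1]+.02)<.05)&M
q=P[c]; print(len(q),np.percentile(q,[1,50,99],0).round(4).tolist())
path((.48,-.12,.30,60),(.590,-.172,.30,0))
"
```

```text
caddy [ 0.4841 -0.1076] size [129. 224.] yaw 2.09 16090 ends y [   2. -222. -217.    7.]
  slot -87 [ 0.4873 -0.1946]
  slot -29 [ 0.4852 -0.1366]
  slot 29 [ 0.4831 -0.0786]
  slot 87 [ 0.481  -0.0207]
2525 [[0.4304, -0.0309, 0.0671], [0.4589, -0.0206, 0.1043], [0.5203, -0.0097, 0.1139]]
at [ 0.4815 -0.0197  0.2619] yaw 92.33 tilt [ 0.0106 -0.003 ]
  travel [ 0.007  -0.1252 -0.0477] turn z 0.1796
  ->  (0.48, -0.12, 0.3, 60)
  travel [-0.0758  0.0062 -0.    ] turn z 0.1667
  travel [-0.0625  0.0433 -0.    ] turn z 0.1667
  ->  (0.59, -0.172, 0.3, 0)
```

View pics/w5.png

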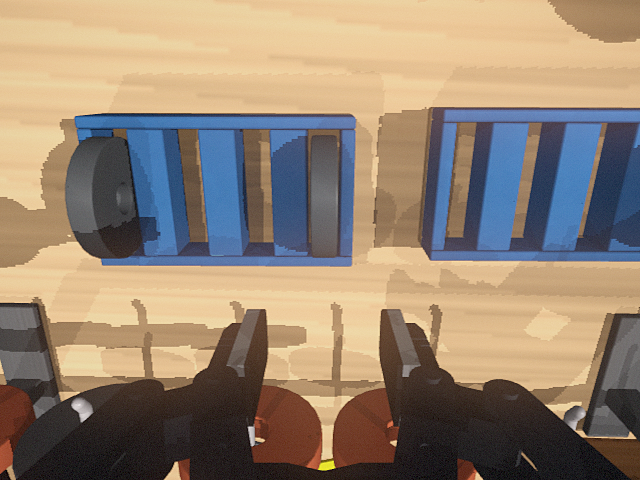

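The wheel (325,195) is seated in the end slot, its top at 0.114 m, and the caddy is unmoved. Next is the grey wheel at y ≈ -0.172.

```bash
python3 -c "
from h import *
path((.632,-.172,.28,0.2),start=(.4785,-.019,.257,92.3))
"
```

```text
at [ 0.4815 -0.0197  0.2619] yaw 92.33 tilt [ 0.0106 -0.003 ]
  travel [-0.0613 -0.0663 -0.0096] turn z 0.1706
  travel [-0.0866 -0.0257 -0.0096] turn z 0.1706
  travel [-0.0875  0.0221 -0.0096] turn z 0.1706
  ->  (0.632, -0.172, 0.28, 0.2)
```

apply_moves(claw=[-0.12, -0.12, -0.12, -0.12, -0.12], travel=[[-0.0613, -0.0663, -0.0096], [-0.0613, -0.0663, -0.0096], [-0.0613, -0.0663, -0.0096], [-0.0613, -0.0663, -0.0096], [-0.0613, -0.0663, -0.0096]], turn=[[0, 0, 0.1706], [0, 0, 0.1706], [0, 0, 0.1706], [0, 0, 0.1706], [0, 0, 0.1706]])

```text
t: 8.37
tcp_pos: [0.5288, -0.0703, 0.2624]
tool_rot: [0.248, 0.969, 0.0, -0.002]
force: [-1.0, 0.1, 0.0]
finger_gap: 0.443
gripper_force: 0.0
```

apply_moves(claw=[-0.12, -0.12, -0.12, -0.12, -0.12], travel=[[-0.0866, -0.0257, -0.0096], [-0.0866, -0.0257, -0.0096], [-0.0866, -0.0257, -0.0096], [-0.0866, -0.0257, -0.0096], [-0.0866, -0.0257, -0.0096]], turn=[[0, 0, 0.1706], [0, 0, 0.1706], [0, 0, 0.1706], [0, 0, 0.1706], [0, 0, 0.1706]])

```text
t: 8.78
tcp_pos: [0.5801, -0.1213, 0.2696]
tool_rot: [0.496, 0.868, -0.0, -0.002]
force: [0.3, 0.7, -0.2]
finger_gap: 0.439
gripper_force: 0.0
```

apply_moves(claw=[-0.12, -0.12, -0.12, -0.12, -0.12], travel=[[-0.0875, 0.0221, -0.0096], [-0.0875, 0.0221, -0.0096], [-0.0875, 0.0221, -0.0096], [-0.0875, 0.0221, -0.0096], [-0.0875, 0.0221, -0.0096]], turn=[[0, 0, 0.1706], [0, 0, 0.1706], [0, 0, 0.1706], [0, 0, 0.1706], [0, 0, 0.1706]])

```text
t: 9.2
tcp_pos: [0.6312, -0.1723, 0.2769]
tool_rot: [0.708, 0.706, -0.001, -0.002]
force: [-0.1, -0.6, 0.8]
finger_gap: 0.44
gripper_force: 0.0
```

apply_moves(claw=[-0.12, -0.12], travel=[[0, 0, 0], [0, 0, 0]], turn=[[0, 0, 0], [0, 0, 0]])

```text
t: 9.37
tcp_pos: [0.6311, -0.1718, 0.2779]
tool_rot: [0.706, 0.709, -0.001, -0.002]
force: [0.2, -0.3, 0.3]
finger_gap: 0.443
gripper_force: 0.0
```

```bash
cat >> h.py <<'E'
def wheels(s, ylo=-.4, yhi=.4):
    P=cloud(s); M=masks(s); h=cv2.cvtColor(s['pixels'],cv2.COLOR_RGB2HSV)
    for col in ('red','grey'):
        m=(P[...,2]>.2)&(P[...,2]<.2245)&(P[...,0]>.6)&(P[...,0]<.67)&(P[...,1]>ylo)&(P[...,1]<yhi)&((h[...,1]>110) if col=='red' else (h[...,1]<80))
        n,l,st,ce=cv2.connectedComponentsWithStats(m.astype(np.uint8))
        for i in range(1,n):
            if st[i,4]>200: q=P[l==i]; print(col,st[i,4],ce[i].round(),*np.percentile(q,[1,50,99],0).round(4).tolist())
E
python3 -c "
from h import *
s=snap('wrist','w6.png');np.savez('w6',**s)
wheels(s);path((.632,-.172,.193,0.2))
"
```

```text
red 5780 [328.  64.] [0.6237, -0.1043, 0.2011] [0.6335, -0.0744, 0.218] [0.6434, -0.0496, 0.221]
red 3349 [339. 410.] [0.6315, -0.3065, 0.2007] [0.6416, -0.2627, 0.2159] [0.6514, -0.2391, 0.2206]
grey 4894 [331. 251.] [0.6261, -0.2073, 0.2008] [0.6358, -0.1617, 0.2162] [0.6454, -0.1326, 0.2208]
at [ 0.6312 -0.1717  0.2784] yaw 0.26 tilt [-0.0026  0.0012]
  travel [-0.0003  0.0009  0.1067] turn z 0.0003
  ->  (0.632, -0.172, 0.193, 0.2)
```

apply_moves(claw=[-0.12, -0.12, -0.12, -0.12, -0.12], travel=[[-0.001, 0.006, 0.03], [-0.001, 0.006, 0.07], [-0.001, 0.006, 0.106], [-0.001, 0.006, 0.106], [-0.001, 0.006, 0.106]], turn=[[0, 0, -0.002], [0, 0, -0.002], [0, 0, -0.002], [0, 0, -0.002], [0, 0, -0.002]])

```text
t: 9.83
tcp_pos: [0.6354, -0.1722, 0.1935]
tool_rot: [0.703, 0.711, -0.001, -0.002]
force: [0.4, 0.7, 0.9]
finger_gap: 0.439
gripper_force: 0.0
```

apply_moves(claw=[-1, -1, -1, -1, -1], travel=[[0, 0, 0], [0, 0, 0], [0, 0, 0], [0, 0, 0], [0, 0, 0]], turn=[[0, 0, 0], [0, 0, 0], [0, 0, 0], [0, 0, 0], [0, 0, 0]], newtons=50)

```text
t: 10.25
tcp_pos: [0.6378, -0.1733, 0.1974]
tool_rot: [0.704, 0.711, 0.001, 0.002]
force: [-0.3, -0.6, 5.5]
finger_gap: 0.222
gripper_force: 53.3
```

apply_moves(claw=[-1, -1, -1, -1, -1], travel=[[0, 0, -0.007], [0, 0, -0.014], [0, 0, -0.014], [0, 0, -0.014], [0, 0, -0.014]], turn=[[0, 0, 0], [0, 0, 0], [0, 0, 0], [0, 0, 0], [0, 0, 0]])

```text
t: 10.67
tcp_pos: [0.6363, -0.1726, 0.2062]
tool_rot: [0.704, 0.71, -0.0, -0.0]
force: [-0.1, -0.2, -2.1]
finger_gap: 0.227
gripper_force: 52.3
```

apply_moves(claw=[-1, -1, -1, -1, -1], travel=[[0, -0.03, 0], [0, -0.06, 0], [0, -0.1, 0], [0, -0.12, 0], [0, -0.12, 0]], turn=[[0, 0, 0], [0, 0, 0], [0, 0, 0], [0, 0, 0], [0, 0, 0]])

```text
t: 11.08
tcp_pos: [0.5361, -0.1725, 0.2057]
tool_rot: [0.704, 0.71, -0.001, -0.003]
force: [0.4, 0.5, -2.5]
finger_gap: 0.217
gripper_force: 52.4
```

```bash
python3 -c "
from h import *
path((.481,-.077,.25,92.2),start=(.540,-.1725,.2055,.6))
"
```

```text
at [ 0.5361 -0.1725  0.2057] yaw 0.49 tilt [-0.0062  0.0027]
  travel [ 0.04   -0.0242 -0.0185] turn z -0.1696
  travel [ 0.0468 -0.0005 -0.0185] turn z -0.1696
  travel [ 0.0405  0.0234 -0.0185] turn z -0.1696
  ->  (0.481, -0.077, 0.25, 92.2)
```

apply_moves(claw=[-1, -1, -1, -1, -1], travel=[[0.04, -0.0242, -0.0185], [0.04, -0.0242, -0.0185], [0.04, -0.0242, -0.0185], [0.04, -0.0242, -0.0185], [0.04, -0.0242, -0.0185]], turn=[[0, 0, -0.1696], [0, 0, -0.1696], [0, 0, -0.1696], [0, 0, -0.1696], [0, 0, -0.1696]])

```text
t: 11.5
tcp_pos: [0.5221, -0.1419, 0.2215]
tool_rot: [0.49, 0.872, 0.0, 0.001]
force: [0.1, 0.2, -1.8]
finger_gap: 0.226
gripper_force: 52.4
```

apply_moves(claw=[-1, -1, -1, -1, -1], travel=[[0.0468, 0, -0.0185], [0.0468, 0, -0.0185], [0.0468, 0, -0.0185], [0.0468, 0, -0.0185], [0.0468, 0, -0.0185]], turn=[[0, 0, -0.1696], [0, 0, -0.1696], [0, 0, -0.1696], [0, 0, -0.1696], [0, 0, -0.1696]])

```text
t: 11.92
tcp_pos: [0.5027, -0.1098, 0.2363]
tool_rot: [0.243, 0.97, -0.0, 0.001]
force: [0.9, 0.3, -1.8]
finger_gap: 0.229
gripper_force: 52.3
```

apply_moves(claw=[-1, -1, -1, -1, -1], travel=[[0.0405, 0.0234, -0.0185], [0.0405, 0.0234, -0.0185], [0.0405, 0.0234, -0.0185], [0.0405, 0.0234, -0.0185], [0.0405, 0.0234, -0.0185]], turn=[[0, 0, -0.1696], [0, 0, -0.1696], [0, 0, -0.1696], [0, 0, -0.1696], [0, 0, -0.1696]])

```text
t: 12.33
tcp_pos: [0.4831, -0.0779, 0.2512]
tool_rot: [-0.021, 1.0, -0.0, 0.001]
force: [-0.1, 0.2, -1.7]
finger_gap: 0.224
gripper_force: 52.3
```

apply_moves(claw=[-1, -1], travel=[[0, 0, 0], [0, 0, 0]], turn=[[0, 0, 0], [0, 0, 0]])

```text
t: 12.5
tcp_pos: [0.4828, -0.078, 0.2509]
tool_rot: [-0.018, 1.0, -0.0, 0.0]
force: [-0.0, -0.4, -2.7]
finger_gap: 0.224
gripper_force: 52.3
```

```bash
cat >> h.py <<'E'
def held(s):
    """held wheel: near rim points, about wheel-centre height; est. centre via rim at 50 mm"""
    P=cloud(s); p,yaw,R=pose(); u=R[:,0]; w=R[:,1]   # camera side = +tool x
    d=P-p; a=d@u; b=d@w; m=(a>.042)&(a<.056)&(abs(b)<.02)&(abs(P[...,2]-(p[2]-.022))<.02)
    print('held',m.sum(),'along-plane offset %.4f'%(np.percentile(a[m],99)-.05),'axis offset',np.percentile(b[m],[1,50,99]).round(4))
E
python3 -c "
from h import *
held(dict(np.load('w3.npz')))
s=snap('wrist','w7.png');np.savez('w7',**s)
caddy(s,-.24,.04);held(s)
path((.481,-.077,.25,92.2))
"
```

```text
Traceback (most recent call last):
  File "h.py", line 63, in held
    print('held',m.sum(),'along-plane offset %.4f'%(np.percentile(a[m],99)-.05),'axis offset',np.percentile(b[m],[1,50,99]).round(4))
                                                    ~~~~~~~~~~~~~^^^^^^^^^
IndexError: index -1 is out of bounds for axis 0 with size 0
```

Different pose for the old picture; running it on the new one only.

```bash
python3 -c "
from h import *
s=snap('wrist','w7.png');np.savez('w7',**s)
caddy(s,-.24,.04);held(s)
path((.481,-.077,.13,92.2))
"
```

```text
caddy [ 0.4842 -0.1078] size [129. 224.] yaw 2.05 15323 ends y [   2. -222. -218.    7.]
  slot -87 [ 0.4874 -0.1947]
  slot -29 [ 0.4853 -0.1368]
  slot 29 [ 0.4832 -0.0788]
  slot 87 [ 0.4811 -0.0208]
held 1875 along-plane offset 0.0002 axis offset [-0.0102 -0.0006  0.0091]
at [ 0.4826 -0.078   0.2509] yaw 92.07 tilt [ 0.0005 -0.0001]
  travel [0.002  0.0014 0.1511] turn z -0.0007
  ->  (0.481, -0.077, 0.13, 92.2)
```

apply_moves(claw=[-1, -1, -1, -1, -1], travel=[[0.0005, 0.0003, 0.04], [0.0005, 0.0003, 0.08], [0.0005, 0.0003, 0.12], [0.0005, 0.0003, 0.14], [0.0005, 0.0003, 0.14]], turn=[[0, 0, -0.001], [0, 0, -0.001], [0, 0, -0.001], [0, 0, -0.001], [0, 0, -0.001]])

```text
t: 12.97
tcp_pos: [0.4794, -0.0769, 0.1356]
tool_rot: [-0.02, 1.0, 0.002, -0.004]
force: [-0.0, 0.2, -2.2]
finger_gap: 0.22
gripper_force: 52.3
```

apply_moves(claw=[-1, -1, -1, -1, -1], travel=[[0, 0, 0.015], [0, 0, 0.03], [0, 0, 0.04], [0, 0, 0.046], [0, 0, 0.046]], turn=[[0, 0, 0], [0, 0, 0], [0, 0, 0], [0, 0, 0], [0, 0, 0]])

```text
t: 13.38
tcp_pos: [0.4818, -0.0778, 0.102]
tool_rot: [-0.02, 1.0, 0.0, -0.0]
force: [-0.9, 0.4, -2.2]
finger_gap: 0.223
gripper_force: 52.3
```

apply_moves(claw=[-1, -1, -1, -1, -1], travel=[[0, 0, 0.003], [0, 0, 0.006], [0, 0, 0.007], [0, 0, 0.007], [0, 0, 0.007]], turn=[[0, 0, 0], [0, 0, 0], [0, 0, 0], [0, 0, 0], [0, 0, 0]])

```text
t: 13.8
tcp_pos: [0.4818, -0.0778, 0.0968]
tool_rot: [-0.02, 1.0, -0.0, 0.0]
force: [0.0, 0.9, -2.1]
finger_gap: 0.221
gripper_force: 52.3
```

apply_moves(claw=[-1, -1, -1, -1, -1], travel=[[0, 0, 0.002], [0, 0, 0.004], [0, 0, 0.0055], [0, 0, 0.0065], [0, 0, 0.0065]], turn=[[0, 0, 0], [0, 0, 0], [0, 0, 0], [0, 0, 0], [0, 0, 0]])

```text
t: 14.22
tcp_pos: [0.4815, -0.0777, 0.0911]
tool_rot: [-0.02, 1.0, 0.0, -0.0]
force: [-0.6, 0.2, -2.3]
finger_gap: 0.223
gripper_force: 52.3
```

apply_moves(claw=[-1, -1, -1, -1, -1], travel=[[0, 0, 0.001], [0, 0, 0.002], [0, 0, 0.0025], [0, 0, 0.0025], [0, 0, 0.0025]], turn=[[0, 0, 0], [0, 0, 0], [0, 0, 0], [0, 0, 0], [0, 0, 0]])

```text
t: 14.63
tcp_pos: [0.4818, -0.0778, 0.0907]
tool_rot: [-0.02, 1.0, -0.0, 0.0]
force: [-2.1, 0.0, 10.0]
finger_gap: 0.222
gripper_force: 53.9
```

apply_moves(claw=[-0.3, 0, 0, 0, 0], travel=[[0, 0, -0.002], [0, 0, -0.002], [0, 0, -0.002], [0, 0, -0.002], [0, 0, -0.002]], turn=[[0, 0, 0], [0, 0, 0], [0, 0, 0], [0, 0, 0], [0, 0, 0]])

```text
t: 15.05
tcp_pos: [0.4817, -0.0777, 0.0908]
tool_rot: [-0.02, 1.0, 0.0, -0.0]
force: [0.3, -0.4, -0.4]
finger_gap: 0.5
gripper_force: 0.0
```

apply_moves(claw=[0, 0, 0, 0, 0], travel=[[0, 0, -0.05], [0, 0, -0.1], [0, 0, -0.15], [0, 0, -0.2], [0, 0, -0.22]], turn=[[0, 0, 0], [0, 0, 0], [0, 0, 0], [0, 0, 0], [0, 0, 0]])

```text
t: 15.47
tcp_pos: [0.484, -0.0786, 0.2719]
tool_rot: [-0.02, 1.0, -0.002, 0.004]
force: [-0.1, -0.5, -0.7]
finger_gap: 0.498
gripper_force: 0.0
```

```bash
python3 -c "
from h import *
s=snap('wrist','w8.png');np.savez('w8',**s)
caddy(s,-.24,.04)
P=cloud(s);M=masks(s)['grey']; c=(P[...,2]<.13)&(P[...,2]>.06)&(P[...,0]>.40)&(P[...,0]<.56)
for y in (-.0207,-.0788):
  q=P[c&(abs(P[...,1]-y)<.025)&M]; print(len(q),np.percentile(q,[1,50,99],0).round(4).tolist())
path((.632,.042,.27,0.6),start=(.482,-.078,.266,92.2))
"
```

```text
caddy [ 0.4843 -0.108 ] size [128. 225.] yaw 1.92 14603 ends y [   2. -222. -218.    6.]
  slot -87 [ 0.4872 -0.195 ]
  slot -29 [ 0.4853 -0.137 ]
  slot 29 [ 0.4833 -0.0791]
  slot 87 [ 0.4814 -0.0211]
3056 [[0.431, -0.0318, 0.0624], [0.4645, -0.0249, 0.1012], [0.5206, -0.0113, 0.1137]]
2556 [[0.4318, -0.0903, 0.0683], [0.4647, -0.08, 0.1049], [0.5236, -0.0695, 0.114]]
at [ 0.4849 -0.0789  0.2732] yaw 92.33 tilt [ 0.0115 -0.0047]
  travel [-0.0644  0.0476 -0.0017] turn z 0.1696
  travel [-0.0313  0.0737 -0.0017] turn z 0.1696
  travel [ 0.0105  0.0793 -0.0017] turn z 0.1696
  ->  (0.632, 0.042, 0.27, 0.6)
```

Both greys are seated, their tops at 0.114 m. On to the red wheel at y = 0.042.

apply_moves(claw=[-0.12, -0.12, -0.12, -0.12, -0.12], travel=[[-0.0644, 0.0476, -0.0017], [-0.0644, 0.0476, -0.0017], [-0.0644, 0.0476, -0.0017], [-0.0644, 0.0476, -0.0017], [-0.0644, 0.0476, -0.0017]], turn=[[0, 0, 0.1696], [0, 0, 0.1696], [0, 0, 0.1696], [0, 0, 0.1696], [0, 0, 0.1696]])

```text
t: 15.93
tcp_pos: [0.5313, -0.037, 0.2672]
tool_rot: [0.246, 0.969, 0.0, -0.001]
force: [-0.3, 0.3, 0.1]
finger_gap: 0.438
gripper_force: 0.0
```

apply_moves(claw=[-0.12, -0.12, -0.12, -0.12, -0.12], travel=[[-0.0313, 0.0737, -0.0017], [-0.0313, 0.0737, -0.0017], [-0.0313, 0.0737, -0.0017], [-0.0313, 0.0737, -0.0017], [-0.0313, 0.0737, -0.0017]], turn=[[0, 0, 0.1696], [0, 0, 0.1696], [0, 0, 0.1696], [0, 0, 0.1696], [0, 0, 0.1696]])

```text
t: 16.35
tcp_pos: [0.5813, 0.0031, 0.2682]
tool_rot: [0.492, 0.871, -0.0, -0.001]
force: [0.1, -1.0, -0.1]
finger_gap: 0.444
gripper_force: 0.0
```

apply_moves(claw=[-0.12, -0.12, -0.12, -0.12, -0.12], travel=[[0.0105, 0.0793, -0.0017], [0.0105, 0.0793, -0.0017], [0.0105, 0.0793, -0.0017], [0.0105, 0.0793, -0.0017], [0.0105, 0.0793, -0.0017]], turn=[[0, 0, 0.1696], [0, 0, 0.1696], [0, 0, 0.1696], [0, 0, 0.1696], [0, 0, 0.1696]])

```text
t: 16.77
tcp_pos: [0.6311, 0.0432, 0.2694]
tool_rot: [0.704, 0.71, -0.001, -0.001]
force: [0.6, 0.6, -0.5]
finger_gap: 0.439
gripper_force: 0.0
```

apply_moves(claw=[-0.12, -0.12], travel=[[0, 0, 0], [0, 0, 0]], turn=[[0, 0, 0], [0, 0, 0]])

```text
t: 16.93
tcp_pos: [0.6309, 0.0427, 0.2699]
tool_rot: [0.702, 0.712, -0.001, -0.001]
force: [-0.4, 0.4, 0.0]
finger_gap: 0.44
gripper_force: 0.0
```

```bash
python3 -c "
from h import *
s=snap('wrist','w9.png');np.savez('w9',**s)
wheels(s);path((.632,.042,.193,0.6))
"
```

```text
red 5324 [322. 257.] [0.6212, 0.0057, 0.2009] [0.631, 0.0519, 0.2162] [0.6408, 0.0812, 0.2207]
red 3426 [323. 418.] [0.6231, -0.0854, 0.2006] [0.6329, -0.0475, 0.216] [0.6427, -0.0255, 0.2205]
at [0.631  0.0426 0.2702] yaw 0.78 tilt [-0.0014  0.0002]
  travel [-0.0008  0.0012  0.0965] turn z 0.0010
  ->  (0.632, 0.042, 0.193, 0.6)
```

apply_moves(claw=[-0.12, -0.12, -0.12, -0.12, -0.12], travel=[[-0.002, 0, 0.03], [-0.002, 0, 0.07], [-0.002, 0, 0.096], [-0.002, 0, 0.096], [-0.002, 0, 0.096]], turn=[[0, 0, 0], [0, 0, 0], [0, 0, 0], [0, 0, 0], [0, 0, 0]])

```text
t: 17.4
tcp_pos: [0.6306, 0.0409, 0.1931]
tool_rot: [0.703, 0.712, -0.001, -0.001]
force: [0.2, 0.2, 1.2]
finger_gap: 0.443
gripper_force: 0.0
```

apply_moves(claw=[-1, -1, -1, -1, -1], travel=[[0, 0, 0], [0, 0, 0], [0, 0, 0], [0, 0, 0], [0, 0, 0]], turn=[[0, 0, 0], [0, 0, 0], [0, 0, 0], [0, 0, 0], [0, 0, 0]], newtons=50)

```text
t: 17.82
tcp_pos: [0.6322, 0.0408, 0.1961]
tool_rot: [0.703, 0.712, 0.001, 0.001]
force: [-1.5, -1.1, 5.7]
finger_gap: 0.222
gripper_force: 52.3
```

apply_moves(claw=[-1, -1, -1, -1, -1], travel=[[0, 0, -0.007], [0, 0, -0.014], [0, 0, -0.014], [0, 0, -0.014], [0, 0, -0.014]], turn=[[0, 0, 0], [0, 0, 0], [0, 0, 0], [0, 0, 0], [0, 0, 0]])

```text
t: 18.23
tcp_pos: [0.6312, 0.041, 0.205]
tool_rot: [0.703, 0.712, -0.0, -0.0]
force: [0.5, -0.4, -3.4]
finger_gap: 0.225
gripper_force: 51.1
```

apply_moves(claw=[-1, -1, -1, -1, -1], travel=[[0, -0.03, 0], [0, -0.06, 0], [0, -0.1, 0], [0, -0.12, 0], [0, -0.12, 0]], turn=[[0, 0, 0], [0, 0, 0], [0, 0, 0], [0, 0, 0], [0, 0, 0]])

```text
t: 18.65
tcp_pos: [0.5298, 0.0405, 0.2044]
tool_rot: [0.703, 0.712, -0.002, -0.003]
force: [-0.6, -0.4, -3.1]
finger_gap: 0.222
gripper_force: 51.1
```

```bash
python3 -c "
from h import *
path((.4668,.2164,.25,92.2),start=(.533,.041,.2047,.8))
s=snap('side','d9.png'); caddy(s,.03,.32)
"
```

```text
at [0.5298 0.0405 0.2044] yaw 0.74 tilt [-0.0081  0.001 ]
  travel [ 0.0735 -0.0266 -0.0189] turn z -0.1693
  travel [ 0.0768  0.0144 -0.0189] turn z -0.1693
  travel [ 0.0589  0.0513 -0.0189] turn z -0.1693
  ->  (0.4668, 0.2164, 0.25, 92.2)
caddy [0.4661 0.1803] size [130. 217.] yaw 1.82 696 ends y [287.  70.  74. 291.]
  slot -87 [0.4689 0.0933]
  slot -29 [0.467  0.1513]
  slot 29 [0.4652 0.2093]
  slot 87 [0.4633 0.2672]
```

apply_moves(claw=[-1, -1, -1, -1, -1], travel=[[0.0735, -0.0266, -0.0189], [0.0735, -0.0266, -0.0189], [0.0735, -0.0266, -0.0189], [0.0735, -0.0266, -0.0189], [0.0735, -0.0266, -0.0189]], turn=[[0, 0, -0.1693], [0, 0, -0.1693], [0, 0, -0.1693], [0, 0, -0.1693], [0, 0, -0.1693]])

```text
t: 19.12
tcp_pos: [0.515, 0.0989, 0.2208]
tool_rot: [0.488, 0.873, 0.001, 0.001]
force: [-0.8, -1.2, -3.9]
finger_gap: 0.223
gripper_force: 50.9
```

apply_moves(claw=[-1, -1, -1, -1, -1], travel=[[0.0768, 0.0144, -0.0189], [0.0768, 0.0144, -0.0189], [0.0768, 0.0144, -0.0189], [0.0768, 0.0144, -0.0189], [0.0768, 0.0144, -0.0189]], turn=[[0, 0, -0.1693], [0, 0, -0.1693], [0, 0, -0.1693], [0, 0, -0.1693], [0, 0, -0.1693]])

```text
t: 19.53
tcp_pos: [0.4929, 0.1576, 0.2359]
tool_rot: [0.242, 0.97, 0.0, 0.001]
force: [-0.1, 0.7, -2.4]
finger_gap: 0.226
gripper_force: 51.0
```

apply_moves(claw=[-1, -1, -1, -1, -1], travel=[[0.0589, 0.0513, -0.0189], [0.0589, 0.0513, -0.0189], [0.0589, 0.0513, -0.0189], [0.0589, 0.0513, -0.0189], [0.0589, 0.0513, -0.0189]], turn=[[0, 0, -0.1693], [0, 0, -0.1693], [0, 0, -0.1693], [0, 0, -0.1693], [0, 0, -0.1693]])

```text
t: 19.95
tcp_pos: [0.4708, 0.2163, 0.251]
tool_rot: [-0.022, 1.0, 0.0, 0.001]
force: [-0.8, -0.6, -3.6]
finger_gap: 0.225
gripper_force: 51.2
```

apply_moves(claw=[-1, -1], travel=[[0, 0, 0], [0, 0, 0]], turn=[[0, 0, 0], [0, 0, 0]])

```text
t: 20.12
tcp_pos: [0.4705, 0.2156, 0.2508]
tool_rot: [-0.018, 1.0, 0.0, 0.001]
force: [-0.2, -0.4, -2.9]
finger_gap: 0.225
gripper_force: 51.2
```

```bash
python3 -c "
from h import *
s=snap('wrist','w10.png');np.savez('w10',**s)
caddy(s,.05,.32);held(s)
path((.4668,.2164,.135,92.2))
"
```

```text
caddy [0.4672 0.1865] size [128. 225.] yaw 2.04 14856 ends y [297.  72.  76. 301.]
  slot -87 [0.4703 0.0996]
  slot -29 [0.4682 0.1575]
  slot 29 [0.4661 0.2155]
  slot 87 [0.4641 0.2735]
held 1758 along-plane offset -0.0002 axis offset [-0.0099 -0.0005  0.0093]
at [0.4702 0.2155 0.2507] yaw 92.08 tilt [0.0007 0.0002]
  travel [0.0042 0.0013 0.1446] turn z -0.0006
  ->  (0.4668, 0.2164, 0.135, 92.2)
```

View pics/w10.png

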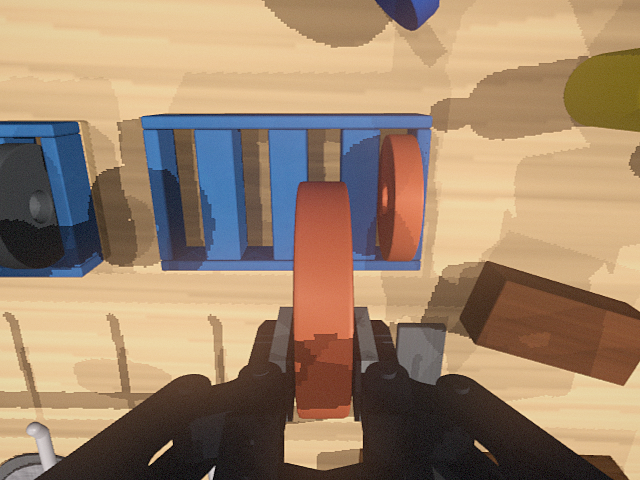

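The held red wheel (323,300) is over the third slot (323,190), beside the red sample (402,197).

apply_moves(claw=[-1, -1, -1, -1, -1], travel=[[0.0047, 0.0008, 0.04], [0.0047, 0.0008, 0.08], [0.0047, 0.0008, 0.12], [0.0047, 0.0008, 0.14], [0.0047, 0.0008, 0.14]], turn=[[0, 0, 0], [0, 0, 0], [0, 0, 0], [0, 0, 0], [0, 0, 0]])

```text
t: 20.58
tcp_pos: [0.4634, 0.215, 0.1352]
tool_rot: [-0.018, 1.0, -0.001, -0.004]
force: [-0.3, -0.9, -3.2]
finger_gap: 0.221
gripper_force: 51.0
```

apply_moves(claw=[-1, -1, -1, -1, -1], travel=[[0, 0, 0.015], [0, 0, 0.03], [0, 0, 0.042], [0, 0, 0.052], [0, 0, 0.052]], turn=[[0, 0, 0], [0, 0, 0], [0, 0, 0], [0, 0, 0], [0, 0, 0]])

```text
t: 21.0
tcp_pos: [0.4655, 0.2157, 0.0964]
tool_rot: [-0.019, 1.0, -0.0, -0.001]
force: [-0.3, -0.4, -3.4]
finger_gap: 0.222
gripper_force: 51.1
```

apply_moves(claw=[-1, -1, -1, -1, -1], travel=[[0, 0, 0.002], [0, 0, 0.004], [0, 0, 0.005], [0, 0, 0.005], [0, 0, 0.005]], turn=[[0, 0, 0], [0, 0, 0], [0, 0, 0], [0, 0, 0], [0, 0, 0]])

```text
t: 21.42
tcp_pos: [0.4658, 0.2159, 0.0935]
tool_rot: [-0.019, 1.0, 0.0, 0.0]
force: [0.3, 0.0, -2.4]
finger_gap: 0.225
gripper_force: 51.1
```

apply_moves(claw=[-1, -1, -1, -1, -1], travel=[[0, 0, 0.001], [0, 0, 0.002], [0, 0, 0.003], [0, 0, 0.004], [0, 0, 0.005]], turn=[[0, 0, 0], [0, 0, 0], [0, 0, 0], [0, 0, 0], [0, 0, 0]])

```text
t: 21.83
tcp_pos: [0.4658, 0.2158, 0.0894]
tool_rot: [-0.019, 1.0, -0.0, 0.0]
force: [-0.4, -0.9, 6.7]
finger_gap: 0.225
gripper_force: 52.7
```

apply_moves(claw=[-1, -1, -1], travel=[[0, 0, 0.001], [0, 0, 0.001], [0, 0, 0.001]], turn=[[0, 0, 0], [0, 0, 0], [0, 0, 0]])

```text
t: 22.08
tcp_pos: [0.4658, 0.2158, 0.0894]
tool_rot: [-0.019, 1.0, -0.0, 0.0]
force: [-2.0, -1.0, 6.8]
finger_gap: 0.223
gripper_force: 52.5
```

apply_moves(claw=[-0.3, 0, 0, 0, 0], travel=[[0, 0, -0.001], [0, 0, -0.001], [0, 0, -0.001], [0, 0, -0.001], [0, 0, -0.001]], turn=[[0, 0, 0], [0, 0, 0], [0, 0, 0], [0, 0, 0], [0, 0, 0]])

```text
t: 22.5
tcp_pos: [0.4657, 0.2158, 0.0891]
tool_rot: [-0.019, 1.0, 0.0, 0.0]
force: [-0.1, -0.2, -0.5]
finger_gap: 0.503
gripper_force: 0.0
```

apply_moves(claw=[0, 0, 0, 0, 0], travel=[[0, 0, -0.05], [0, 0, -0.1], [0, 0, -0.15], [0, 0, -0.2], [0, 0, -0.22]], turn=[[0, 0, 0], [0, 0, 0], [0, 0, 0], [0, 0, 0], [0, 0, 0]])

```text
t: 22.92
tcp_pos: [0.4681, 0.2165, 0.2705]
tool_rot: [-0.019, 1.0, 0.001, 0.005]
force: [0.3, -0.1, -0.3]
finger_gap: 0.495
gripper_force: 0.0
```

```bash
python3 -c "
from h import *
s=snap('wrist','w11.png');np.savez('w11',**s)
caddy(s,.05,.32)
P=cloud(s);M=masks(s)['red']; c=(P[...,2]<.13)&(P[...,2]>.06)&(P[...,0]>.40)&(P[...,0]<.56)
q=P[c&(abs(P[...,1]-.216)<.025)&M]; print(len(q),np.percentile(q,[1,50,99],0).round(4).tolist())
path((.6333,-.0655,.27,0.8),start=(.4658,.2158,.264,92.2))
"
```

```text
caddy [0.4671 0.1866] size [128. 224.] yaw 1.96 13057 ends y [297.  72.  77. 301.]
  slot -87 [0.4701 0.0997]
  slot -29 [0.4681 0.1576]
  slot 29 [0.4661 0.2156]
  slot 87 [0.4641 0.2736]
2995 [[0.4167, 0.2042, 0.07], [0.453, 0.2143, 0.1073], [0.5059, 0.2246, 0.1139]]
at [0.4691 0.2167 0.2718] yaw 92.17 tilt [0.0124 0.0027]
  travel [-0.0652 -0.1198 -0.0025] turn z 0.1693
  travel [-0.117  -0.0702 -0.0025] turn z 0.1693
  travel [-0.1364 -0.0012 -0.0025] turn z 0.1693
  ->  (0.6333, -0.0655, 0.27, 0.8)
```

apply_moves(claw=[-0.12, -0.12, -0.12, -0.12, -0.12], travel=[[-0.0652, -0.1198, -0.0025], [-0.0652, -0.1198, -0.0025], [-0.0652, -0.1198, -0.0025], [-0.0652, -0.1198, -0.0025], [-0.0652, -0.1198, -0.0025]], turn=[[0, 0, 0.1693], [0, 0, 0.1693], [0, 0, 0.1693], [0, 0, 0.1693], [0, 0, 0.1693]])

```text
t: 23.38
tcp_pos: [0.522, 0.1202, 0.2663]
tool_rot: [0.249, 0.969, -0.0, -0.0]
force: [-0.3, 0.3, 0.0]
finger_gap: 0.438
gripper_force: 0.0
```

apply_moves(claw=[-0.12, -0.12, -0.12, -0.12, -0.12], travel=[[-0.117, -0.0702, -0.0025], [-0.117, -0.0702, -0.0025], [-0.117, -0.0702, -0.0025], [-0.117, -0.0702, -0.0025], [-0.117, -0.0702, -0.0025]], turn=[[0, 0, 0.1693], [0, 0, 0.1693], [0, 0, 0.1693], [0, 0, 0.1693], [0, 0, 0.1693]])

```text
t: 23.8
tcp_pos: [0.5777, 0.0262, 0.268]
tool_rot: [0.494, 0.869, -0.0, -0.001]
force: [-0.8, -0.1, 0.9]
finger_gap: 0.44
gripper_force: 0.0
```

apply_moves(claw=[-0.12, -0.12, -0.12, -0.12, -0.12], travel=[[-0.1364, -0.0012, -0.0025], [-0.1364, -0.0012, -0.0025], [-0.1364, -0.0012, -0.0025], [-0.1364, -0.0012, -0.0025], [-0.1364, -0.0012, -0.0025]], turn=[[0, 0, 0.1693], [0, 0, 0.1693], [0, 0, 0.1693], [0, 0, 0.1693], [0, 0, 0.1693]])

```text
t: 24.22
tcp_pos: [0.6332, -0.0678, 0.2696]
tool_rot: [0.705, 0.709, -0.0, -0.001]
force: [0.1, 0.5, 0.5]
finger_gap: 0.442
gripper_force: 0.0
```

apply_moves(claw=[-0.12, -0.12], travel=[[0, 0, 0], [0, 0, 0]], turn=[[0, 0, 0], [0, 0, 0]])

```text
t: 24.38
tcp_pos: [0.6323, -0.0657, 0.2701]
tool_rot: [0.702, 0.712, -0.0, -0.001]
force: [-0.3, -0.4, 0.1]
finger_gap: 0.441
gripper_force: 0.0
```

```bash
python3 -c "
from h import *
s=snap('wrist','w12.png');np.savez('w12',**s)
wheels(s);path((.633,-.0655,.193,0.6))
"
```

```text
red 5375 [323. 255.] [0.6232, -0.1016, 0.2009] [0.6331, -0.0551, 0.2161] [0.643, -0.0257, 0.2207]
at [ 0.6324 -0.0654  0.2704] yaw 0.80 tilt [-0.0014  0.0004]
  travel [-0.0001  0.0008  0.0968] turn z 0.0011
  ->  (0.633, -0.0655, 0.193, 0.6)
```

apply_moves(claw=[-0.12, -0.12, -0.12, -0.12, -0.12], travel=[[-0.0012, 0.0008, 0.03], [-0.0012, 0.0008, 0.07], [-0.0012, 0.0008, 0.097], [-0.0012, 0.0008, 0.097], [-0.0012, 0.0008, 0.097]], turn=[[0, 0, 0], [0, 0, 0], [0, 0, 0], [0, 0, 0], [0, 0, 0]])

```text
t: 24.85
tcp_pos: [0.6326, -0.066, 0.1925]
tool_rot: [0.702, 0.712, -0.001, -0.001]
force: [0.4, 0.3, 0.2]
finger_gap: 0.443
gripper_force: 0.0
```

apply_moves(claw=[-1, -1, -1, -1, -1], travel=[[0, 0, 0], [0, 0, 0], [0, 0, 0], [0, 0, 0], [0, 0, 0]], turn=[[0, 0, 0], [0, 0, 0], [0, 0, 0], [0, 0, 0], [0, 0, 0]], newtons=50)

```text
t: 25.27
tcp_pos: [0.6343, -0.0667, 0.1956]
tool_rot: [0.703, 0.712, 0.001, 0.001]
force: [-1.4, 0.2, 5.6]
finger_gap: 0.22
gripper_force: 52.5
```

apply_moves(claw=[-1, -1, -1, -1, -1], travel=[[0, 0, -0.007], [0, 0, -0.014], [0, 0, -0.014], [0, 0, -0.014], [0, 0, -0.014]], turn=[[0, 0, 0], [0, 0, 0], [0, 0, 0], [0, 0, 0], [0, 0, 0]])

```text
t: 25.68
tcp_pos: [0.6332, -0.0666, 0.2043]
tool_rot: [0.703, 0.712, -0.0, -0.0]
force: [0.8, -0.1, -3.7]
finger_gap: 0.225
gripper_force: 51.3
```

```bash
python3 -c "
from h import *
path((.4681,.1576,.25,92.1),start=(.537,-.066,.205,.8))
s=snap('side','d12.png'); caddy(s,.03,.32)
"
```

```text
at [ 0.6332 -0.0666  0.2043] yaw 0.73 tilt [-0.0007  0.0002]
  travel [ 0.0936 -0.0274 -0.0188] turn z -0.1691
  travel [ 0.0945  0.0238 -0.0188] turn z -0.1691
  travel [ 0.0695  0.0684 -0.0188] turn z -0.1691
  ->  (0.4681, 0.1576, 0.25, 92.1)
caddy [0.4647 0.1814] size [129. 218.] yaw 2.19 496 ends y [288.  70.  75. 293.]
  slot -87 [0.468  0.0945]
  slot -29 [0.4658 0.1524]
  slot 29 [0.4636 0.2104]
  slot 87 [0.4614 0.2683]
```

apply_moves(claw=[-1, -1, -1, -1, -1], travel=[[0, -0.03, 0], [0, -0.06, 0], [0, -0.1, 0], [0, -0.12, 0], [0, -0.12, 0]], turn=[[0, 0, 0], [0, 0, 0], [0, 0, 0], [0, 0, 0], [0, 0, 0]])

```text
t: 26.15
tcp_pos: [0.5323, -0.0668, 0.2039]
tool_rot: [0.703, 0.711, -0.002, -0.003]
force: [-0.1, 0.3, -4.0]
finger_gap: 0.224
gripper_force: 51.3
```

apply_moves(claw=[-1, -1, -1, -1, -1], travel=[[0.0936, -0.0274, -0.0188], [0.0936, -0.0274, -0.0188], [0.0936, -0.0274, -0.0188], [0.0936, -0.0274, -0.0188], [0.0936, -0.0274, -0.0188]], turn=[[0, 0, -0.1691], [0, 0, -0.1691], [0, 0, -0.1691], [0, 0, -0.1691], [0, 0, -0.1691]])

```text
t: 26.57
tcp_pos: [0.5154, 0.0075, 0.2201]
tool_rot: [0.488, 0.873, 0.0, 0.001]
force: [-0.6, 0.2, -4.0]
finger_gap: 0.222
gripper_force: 51.0
```

apply_moves(claw=[-1, -1, -1, -1, -1], travel=[[0.0945, 0.0238, -0.0188], [0.0945, 0.0238, -0.0188], [0.0945, 0.0238, -0.0188], [0.0945, 0.0238, -0.0188], [0.0945, 0.0238, -0.0188]], turn=[[0, 0, -0.1691], [0, 0, -0.1691], [0, 0, -0.1691], [0, 0, -0.1691], [0, 0, -0.1691]])

```text
t: 26.98
tcp_pos: [0.4924, 0.0822, 0.2351]
tool_rot: [0.242, 0.97, 0.0, 0.001]
force: [0.3, 0.3, -3.6]
finger_gap: 0.218
gripper_force: 51.1
```

apply_moves(claw=[-1, -1, -1, -1, -1], travel=[[0.0695, 0.0684, -0.0188], [0.0695, 0.0684, -0.0188], [0.0695, 0.0684, -0.0188], [0.0695, 0.0684, -0.0188], [0.0695, 0.0684, -0.0188]], turn=[[0, 0, -0.1691], [0, 0, -0.1691], [0, 0, -0.1691], [0, 0, -0.1691], [0, 0, -0.1691]])

```text
t: 27.4
tcp_pos: [0.4694, 0.157, 0.2501]
tool_rot: [-0.021, 1.0, 0.0, 0.001]
force: [0.4, -0.2, -2.5]
finger_gap: 0.224
gripper_force: 51.3
```

apply_moves(claw=[-1, -1], travel=[[0, 0, 0], [0, 0, 0]], turn=[[0, 0, 0], [0, 0, 0]])

```text
t: 27.57
tcp_pos: [0.4694, 0.156, 0.2499]
tool_rot: [-0.017, 1.0, 0.0, 0.0]
force: [0.2, -0.7, -3.0]
finger_gap: 0.225
gripper_force: 51.3
```

```bash
python3 -c "
from h import *
s=snap('wrist','w13.png');np.savez('w13',**s)
caddy(s,.05,.32);held(s)
path((.4681,.1576,.135,92.1))
"
```

```text
caddy [0.4675 0.1864] size [128. 224.] yaw 2.00 12669 ends y [296.  72.  76. 301.]
  slot -87 [0.4705 0.0995]
  slot -29 [0.4685 0.1574]
  slot 29 [0.4665 0.2154]
  slot 87 [0.4644 0.2734]
held 1690 along-plane offset 0.0006 axis offset [-0.0098 -0.0001  0.0095]
at [0.4693 0.1559 0.2498] yaw 91.98 tilt [0.0003 0.0001]
  travel [0.0014 0.0022 0.1435] turn z -0.0007
  ->  (0.4681, 0.1576, 0.135, 92.1)
```

apply_moves(claw=[-1, -1, -1, -1, -1], travel=[[0.001, 0.002, 0.04], [0.001, 0.002, 0.08], [0.001, 0.002, 0.12], [0.001, 0.002, 0.14], [0.001, 0.002, 0.14]], turn=[[0, 0, 0], [0, 0, 0], [0, 0, 0], [0, 0, 0], [0, 0, 0]])

```text
t: 28.03
tcp_pos: [0.4656, 0.1569, 0.1345]
tool_rot: [-0.017, 1.0, -0.0, -0.004]
force: [-0.3, -0.1, -3.6]
finger_gap: 0.217
gripper_force: 51.2
```

apply_moves(claw=[-1, -1, -1, -1, -1], travel=[[0, 0, 0.015], [0, 0, 0.03], [0, 0, 0.042], [0, 0, 0.052], [0, 0, 0.052]], turn=[[0, 0, 0], [0, 0, 0], [0, 0, 0], [0, 0, 0], [0, 0, 0]])

```text
t: 28.45
tcp_pos: [0.4679, 0.1573, 0.0956]
tool_rot: [-0.018, 1.0, -0.0, -0.001]
force: [-0.4, 0.1, -2.9]
finger_gap: 0.222
gripper_force: 51.3
```

apply_moves(claw=[-1, -1, -1, -1, -1], travel=[[0, 0, 0.002], [0, 0, 0.004], [0, 0, 0.005], [0, 0, 0.005], [0, 0, 0.005]], turn=[[0, 0, 0], [0, 0, 0], [0, 0, 0], [0, 0, 0], [0, 0, 0]])

```text
t: 28.87
tcp_pos: [0.4683, 0.1575, 0.0926]
tool_rot: [-0.018, 1.0, 0.0, 0.0]
force: [-0.2, -0.3, -3.2]
finger_gap: 0.221
gripper_force: 51.3
```

apply_moves(claw=[-1, -1, -1, -1, -1], travel=[[0, 0, 0.001], [0, 0, 0.002], [0, 0, 0.003], [0, 0, 0.004], [0, 0, 0.004]], turn=[[0, 0, 0], [0, 0, 0], [0, 0, 0], [0, 0, 0], [0, 0, 0]])

```text
t: 29.28
tcp_pos: [0.4681, 0.1574, 0.089]
tool_rot: [-0.018, 1.0, -0.0, -0.0]
force: [-0.9, -0.6, -3.2]
finger_gap: 0.224
gripper_force: 51.4
```

apply_moves(claw=[-1, -1, -1, -1, -1], travel=[[0, 0, 0.0005], [0, 0, 0.001], [0, 0, 0.0015], [0, 0, 0.002], [0, 0, 0.002]], turn=[[0, 0, 0], [0, 0, 0], [0, 0, 0], [0, 0, 0], [0, 0, 0]])

```text
t: 29.7
tcp_pos: [0.4682, 0.1574, 0.0889]
tool_rot: [-0.018, 1.0, -0.0, 0.0]
force: [-2.3, -1.3, 10.1]
finger_gap: 0.224
gripper_force: 53.4
```

apply_moves(claw=[-0.3, 0, 0, 0, 0], travel=[[0, 0, -0.001], [0, 0, -0.001], [0, 0, -0.001], [0, 0, -0.001], [0, 0, -0.001]], turn=[[0, 0, 0], [0, 0, 0], [0, 0, 0], [0, 0, 0], [0, 0, 0]])

```text
t: 30.12
tcp_pos: [0.4681, 0.1574, 0.0881]
tool_rot: [-0.018, 1.0, -0.0, -0.0]
force: [0.3, 0.1, 0.4]
finger_gap: 0.502
gripper_force: 0.0
```

apply_moves(claw=[0, 0, 0, 0, 0], travel=[[0, 0, -0.05], [0, 0, -0.1], [0, 0, -0.15], [0, 0, -0.2], [0, 0, -0.22]], turn=[[0, 0, 0], [0, 0, 0], [0, 0, 0], [0, 0, 0], [0, 0, 0]])

```text
t: 30.53
tcp_pos: [0.4705, 0.1578, 0.2694]
tool_rot: [-0.018, 1.0, 0.0, 0.005]
force: [1.3, -0.1, 0.3]
finger_gap: 0.503
gripper_force: 0.0
```

```bash
python3 -c "
from h import *
s=snap('wrist','w14.png');np.savez('w14',**s)
caddy(s,.05,.32)
P=cloud(s);M=masks(s)['red']; c=(P[...,2]<.13)&(P[...,2]>.06)&(P[...,0]>.40)&(P[...,0]<.56)
q=P[c&(abs(P[...,1]-.1576)<.025)&M]; print(len(q),np.percentile(q,[1,50,99],0).round(4).tolist())
path((.6405,-.2795,.27,0.8),start=(.4682,.1574,.264,92.0))
"
```

```text
caddy [0.4673 0.1864] size [128. 225.] yaw 1.83 9383 ends y [297.  72.  76. 301.]
  slot -87 [0.4701 0.0994]
  slot -29 [0.4682 0.1574]
  slot 29 [0.4664 0.2153]
  slot 87 [0.4645 0.2733]
2982 [[0.4181, 0.1461, 0.0697], [0.4541, 0.1563, 0.1072], [0.5066, 0.1664, 0.1139]]
at [0.4715 0.1579 0.2706] yaw 92.06 tilt [0.0124 0.0013]
  travel [-0.0654 -0.1844 -0.0025] turn z 0.1689
  travel [-0.1497 -0.126  -0.0025] turn z 0.1689
  travel [-0.1929 -0.0329 -0.0025] turn z 0.1689
  ->  (0.6405, -0.2795, 0.27, 0.8)
```

apply_moves(claw=[-0.12, -0.12, -0.12, -0.12, -0.12], travel=[[-0.0654, -0.1844, -0.0025], [-0.0654, -0.1844, -0.0025], [-0.0654, -0.1844, -0.0025], [-0.0654, -0.1844, -0.0025], [-0.0654, -0.1844, -0.0025]], turn=[[0, 0, 0.1689], [0, 0, 0.1689], [0, 0, 0.1689], [0, 0, 0.1689], [0, 0, 0.1689]])

```text
t: 31.0
tcp_pos: [0.5284, 0.0063, 0.2657]
tool_rot: [0.25, 0.968, -0.001, 0.002]
force: [-0.0, 0.5, 0.4]
finger_gap: 0.442
gripper_force: 0.0
```

apply_moves(claw=[-0.12, -0.12, -0.12, -0.12, -0.12], travel=[[-0.1497, -0.126, -0.0025], [-0.1497, -0.126, -0.0025], [-0.1497, -0.126, -0.0025], [-0.1497, -0.126, -0.0025], [-0.1497, -0.126, -0.0025]], turn=[[0, 0, 0.1689], [0, 0, 0.1689], [0, 0, 0.1689], [0, 0, 0.1689], [0, 0, 0.1689]])

```text
t: 31.42
tcp_pos: [0.5856, -0.1404, 0.2673]
tool_rot: [0.495, 0.869, -0.001, 0.002]
force: [1.1, 0.3, 0.3]
finger_gap: 0.439
gripper_force: 0.0
```

apply_moves(claw=[-0.12, -0.12, -0.12, -0.12, -0.12], travel=[[-0.1929, -0.0329, -0.0025], [-0.1929, -0.0329, -0.0025], [-0.1929, -0.0329, -0.0025], [-0.1929, -0.0329, -0.0025], [-0.1929, -0.0329, -0.0025]], turn=[[0, 0, 0.1689], [0, 0, 0.1689], [0, 0, 0.1689], [0, 0, 0.1689], [0, 0, 0.1689]])

```text
t: 31.83
tcp_pos: [0.6419, -0.2865, 0.2683]
tool_rot: [0.705, 0.709, -0.001, 0.002]
force: [0.2, -0.2, 0.1]
finger_gap: 0.441
gripper_force: 0.0
```

apply_moves(claw=[-0.12, -0.12], travel=[[0, 0, 0], [0, 0, 0]], turn=[[0, 0, 0], [0, 0, 0]])

```text
t: 32.0
tcp_pos: [0.6399, -0.279, 0.2687]
tool_rot: [0.702, 0.712, -0.0, -0.002]
force: [-0.6, 1.1, -0.3]
finger_gap: 0.441
gripper_force: 0.0
```

```bash
python3 -c "
from h import *
s=snap('wrist','w15.png');np.savez('w15',**s)
wheels(s);path((.641,-.2795,.193,0.8))
"
```

```text
red 5422 [326. 257.] [0.6321, -0.316, 0.2008] [0.6418, -0.2691, 0.2161] [0.6516, -0.2397, 0.2206]
at [ 0.6399 -0.2783  0.2691] yaw 0.91 tilt [-0.0021  0.0018]
  travel [-0.0015  0.0013  0.0951] turn z 0.0006
  ->  (0.641, -0.2795, 0.193, 0.8)
```

apply_moves(claw=[-0.12, -0.12, -0.12, -0.12, -0.12], travel=[[-0.0015, 0.002, 0.03], [-0.0015, 0.002, 0.07], [-0.0015, 0.002, 0.095], [-0.0015, 0.002, 0.095], [-0.0015, 0.002, 0.095]], turn=[[0, 0, 0], [0, 0, 0], [0, 0, 0], [0, 0, 0], [0, 0, 0]])

```text
t: 32.47
tcp_pos: [0.6415, -0.2787, 0.1933]
tool_rot: [0.701, 0.713, -0.0, -0.002]
force: [0.5, -0.6, 0.5]
finger_gap: 0.44
gripper_force: 0.0
```

apply_moves(claw=[-1, -1, -1, -1, -1], travel=[[0, 0, 0], [0, 0, 0], [0, 0, 0], [0, 0, 0], [0, 0, 0]], turn=[[0, 0, 0], [0, 0, 0], [0, 0, 0], [0, 0, 0], [0, 0, 0]], newtons=50)

```text
t: 32.88
tcp_pos: [0.643, -0.2806, 0.1967]
tool_rot: [0.702, 0.712, 0.001, 0.001]
force: [-0.9, 1.3, 6.7]
finger_gap: 0.222
gripper_force: 52.9
```

apply_moves(claw=[-1, -1, -1, -1, -1], travel=[[0, 0, -0.007], [0, 0, -0.014], [0, 0, -0.014], [0, 0, -0.014], [0, 0, -0.014]], turn=[[0, 0, 0], [0, 0, 0], [0, 0, 0], [0, 0, 0], [0, 0, 0]])

```text
t: 33.3
tcp_pos: [0.642, -0.2804, 0.2049]
tool_rot: [0.702, 0.712, -0.0, -0.0]
force: [-0.3, -0.4, -3.4]
finger_gap: 0.223
gripper_force: 51.6
```

```bash
python3 -c "
from h import *
path((.4703,.0995,.255,92.0),start=(.545,-.2805,.205,.8))
s=snap('side','d15.png'); caddy(s,.03,.32); caddy(s,-.24,.03)
"
```

```text
at [ 0.642  -0.2804  0.2049] yaw 0.83 tilt [-0.0007  0.0004]
  travel [ 0.1588 -0.0289 -0.0208] turn z -0.1689
  travel [ 0.1516  0.0554 -0.0208] turn z -0.1689
  travel [ 0.1027  0.1245 -0.0208] turn z -0.1689
  ->  (0.4703, 0.0995, 0.255, 92.0)
caddy [0.4661 0.1801] size [129. 220.] yaw 1.15 251 ends y [289.  69.  72. 291.]
  slot -87 [0.4678 0.0931]
  slot -29 [0.4667 0.1511]
  slot 29 [0.4655 0.2091]
  slot 87 [0.4643 0.2671]
caddy [ 0.4815 -0.1092] size [129. 221.] yaw 1.44 400 ends y [  -0. -221. -218.    3.]
  slot -87 [ 0.4837 -0.1961]
  slot -29 [ 0.4822 -0.1382]
  slot 29 [ 0.4808 -0.0802]
  slot 87 [ 0.4793 -0.0222]
```

apply_moves(claw=[-1, -1, -1, -1, -1], travel=[[0, -0.03, 0], [0, -0.06, 0], [0, -0.1, 0], [0, -0.12, 0], [0, -0.12, 0]], turn=[[0, 0, 0], [0, 0, 0], [0, 0, 0], [0, 0, 0], [0, 0, 0]])

```text
t: 33.77
tcp_pos: [0.542, -0.281, 0.2047]
tool_rot: [0.702, 0.712, -0.001, -0.003]
force: [-0.6, -0.6, -3.0]
finger_gap: 0.22
gripper_force: 51.6
```

apply_moves(claw=[-1, -1, -1, -1, -1], travel=[[0.1588, -0.0289, -0.0208], [0.1588, -0.0289, -0.0208], [0.1588, -0.0289, -0.0208], [0.1588, -0.0289, -0.0208], [0.1588, -0.0289, -0.0208]], turn=[[0, 0, -0.1689], [0, 0, -0.1689], [0, 0, -0.1689], [0, 0, -0.1689], [0, 0, -0.1689]])

```text
t: 34.18
tcp_pos: [0.521, -0.1519, 0.2226]
tool_rot: [0.487, 0.873, 0.0, -0.0]
force: [1.1, -1.3, -3.7]
finger_gap: 0.224
gripper_force: 51.3
```

apply_moves(claw=[-1, -1, -1, -1, -1], travel=[[0.1516, 0.0554, -0.0208], [0.1516, 0.0554, -0.0208], [0.1516, 0.0554, -0.0208], [0.1516, 0.0554, -0.0208], [0.1516, 0.0554, -0.0208]], turn=[[0, 0, -0.1689], [0, 0, -0.1689], [0, 0, -0.1689], [0, 0, -0.1689], [0, 0, -0.1689]])

```text
t: 34.6
tcp_pos: [0.4961, -0.0253, 0.2393]
tool_rot: [0.241, 0.971, 0.0, 0.0]
force: [1.0, -0.6, -3.4]
finger_gap: 0.221
gripper_force: 51.4
```

apply_moves(claw=[-1, -1, -1, -1, -1], travel=[[0.1027, 0.1245, -0.0208], [0.1027, 0.1245, -0.0208], [0.1027, 0.1245, -0.0208], [0.1027, 0.1245, -0.0208], [0.1027, 0.1245, -0.0208]], turn=[[0, 0, -0.1689], [0, 0, -0.1689], [0, 0, -0.1689], [0, 0, -0.1689], [0, 0, -0.1689]])

```text
t: 35.02
tcp_pos: [0.4712, 0.1014, 0.2561]
tool_rot: [-0.023, 1.0, 0.0, 0.001]
force: [0.6, -0.3, -3.4]
finger_gap: 0.221
gripper_force: 51.6
```

apply_moves(claw=[-1, -1], travel=[[0, 0, 0], [0, 0, 0]], turn=[[0, 0, 0], [0, 0, 0]])

```text
t: 35.18
tcp_pos: [0.4719, 0.0985, 0.2556]
tool_rot: [-0.018, 1.0, 0.0, 0.001]
force: [0.1, 0.4, -3.6]
finger_gap: 0.22
gripper_force: 51.6
```

```bash
python3 -c "
from h import *
s=snap('wrist','w16.png');np.savez('w16',**s)
caddy(s,.04,.32);held(s)
path((.4703,.0995,.14,92.0))
"
```

```text
caddy [0.4676 0.1866] size [128. 224.] yaw 1.98 7361 ends y [296.  72.  77. 301.]
  slot -87 [0.4706 0.0996]
  slot -29 [0.4686 0.1576]
  slot 29 [0.4666 0.2156]
  slot 87 [0.4646 0.2735]
held 1794 along-plane offset 0.0005 axis offset [-0.0096  0.0001  0.0097]
at [0.4719 0.0981 0.2554] yaw 91.97 tilt [0.0007 0.0001]
  travel [0.0019 0.0018 0.1443] turn z -0.0001
  ->  (0.4703, 0.0995, 0.14, 92.0)
```

View pics/w16.png

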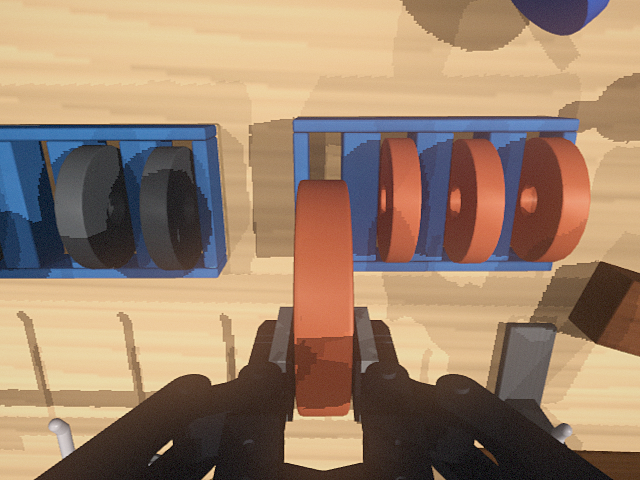

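The last red wheel (323,300) is over the free end slot (325,160), with the other three reds in place.

apply_moves(claw=[-1, -1, -1, -1, -1], travel=[[0.0016, 0.0018, 0.04], [0.0016, 0.0018, 0.08], [0.0016, 0.0018, 0.12], [0.0016, 0.0018, 0.146], [0.0016, 0.0018, 0.146]], turn=[[0, 0, 0], [0, 0, 0], [0, 0, 0], [0, 0, 0], [0, 0, 0]])

```text
t: 35.65
tcp_pos: [0.4673, 0.0988, 0.1348]
tool_rot: [-0.017, 1.0, 0.0, -0.005]
force: [-2.3, -0.7, -3.4]
finger_gap: 0.226
gripper_force: 51.5
```

apply_moves(claw=[-1, -1, -1, -1, -1], travel=[[0, 0, 0.015], [0, 0, 0.03], [0, 0, 0.042], [0, 0, 0.052], [0, 0, 0.052]], turn=[[0, 0, 0], [0, 0, 0], [0, 0, 0], [0, 0, 0], [0, 0, 0]])

```text
t: 36.07
tcp_pos: [0.4699, 0.0992, 0.0963]
tool_rot: [-0.017, 1.0, 0.0, -0.001]
force: [-0.8, 0.0, -4.2]
finger_gap: 0.224
gripper_force: 51.5
```

apply_moves(claw=[-1, -1, -1, -1, -1], travel=[[0, 0, 0.002], [0, 0, 0.004], [0, 0, 0.005], [0, 0, 0.006], [0, 0, 0.006]], turn=[[0, 0, 0], [0, 0, 0], [0, 0, 0], [0, 0, 0], [0, 0, 0]])

```text
t: 36.48
tcp_pos: [0.4701, 0.0996, 0.0924]
tool_rot: [-0.018, 1.0, -0.0, 0.0]
force: [-0.2, 0.4, -3.2]
finger_gap: 0.221
gripper_force: 51.6
```

apply_moves(claw=[-1, -1, -1, -1, -1], travel=[[0, 0, 0.001], [0, 0, 0.002], [0, 0, 0.003], [0, 0, 0.003], [0, 0, 0.003]], turn=[[0, 0, 0], [0, 0, 0], [0, 0, 0], [0, 0, 0], [0, 0, 0]])

```text
t: 36.9
tcp_pos: [0.47, 0.0995, 0.0901]
tool_rot: [-0.018, 1.0, -0.0, 0.0]
force: [-0.3, -0.9, 0.3]
finger_gap: 0.223
gripper_force: 52.1
```

apply_moves(claw=[-1, -1, -1, -1], travel=[[0, 0, 0.0005], [0, 0, 0.001], [0, 0, 0.001], [0, 0, 0.001]], turn=[[0, 0, 0], [0, 0, 0], [0, 0, 0], [0, 0, 0]])

```text
t: 37.23
tcp_pos: [0.4701, 0.0995, 0.09]
tool_rot: [-0.018, 1.0, -0.0, 0.0]
force: [-1.8, -0.6, 8.4]
finger_gap: 0.221
gripper_force: 53.4
```

apply_moves(claw=[-0.3, 0, 0, 0, 0], travel=[[0, 0, -0.001], [0, 0, -0.001], [0, 0, -0.001], [0, 0, -0.001], [0, 0, -0.001]], turn=[[0, 0, 0], [0, 0, 0], [0, 0, 0], [0, 0, 0], [0, 0, 0]])

```text
t: 37.65
tcp_pos: [0.47, 0.0995, 0.0897]
tool_rot: [-0.018, 1.0, -0.0, -0.0]
force: [-0.4, 0.4, -0.1]
finger_gap: 0.505
gripper_force: 0.0
```

apply_moves(claw=[0, 0, 0, 0, 0], travel=[[0, 0, -0.05], [0, 0, -0.1], [0, 0, -0.15], [0, 0, -0.2], [0, 0, -0.24]], turn=[[0, 0, 0], [0, 0, 0], [0, 0, 0], [0, 0, 0], [0, 0, 0]])

```text
t: 38.07
tcp_pos: [0.4703, 0.0996, 0.2846]
tool_rot: [-0.018, 1.0, -0.0, 0.001]
force: [1.3, 0.4, -0.8]
finger_gap: 0.498
gripper_force: 0.0
```

apply_moves(claw=[0, 0, 0, 0, 0], travel=[[0, 0, -0.05], [0, 0, -0.1], [0, 0, -0.1], [0, 0, -0.1], [0, 0, -0.1]], turn=[[0, 0, 0], [0, 0, 0], [0, 0, 0], [0, 0, 0], [0, 0, 0]])

```text
t: 38.48
tcp_pos: [0.4692, 0.0996, 0.3612]
tool_rot: [-0.018, 1.0, 0.0, -0.001]
force: [0.3, -0.1, -1.2]
finger_gap: 0.497
gripper_force: 0.0
```

```bash
python3 -c "
from h import *
s=snap('wrist','w17.png');d=snap('side','d17.png');snap('scene','s17.png')
P=cloud(s);M=masks(s)
caddy(s,.04,.32);caddy(s,-.24,.035)
for col,ys in (('red',(.0996,.1576,.2156,.2735)),('grey',(-.021,-.079,-.195))):
  for y in ys:
    q=P[(P[...,2]<.13)&(P[...,2]>.06)&(P[...,0]>.40)&(P[...,0]<.56)&(abs(P[...,1]-y)<.022)&M[col]]
    if len(q)>50: print(col,len(q),np.percentile(q,[1,50,99],0).round(4).tolist())
"
```

```text
caddy [0.4675 0.1868] size [128. 224.] yaw 2.13 2263 ends y [296.  72.  77. 301.]
  slot -87 [0.4707 0.0998]
  slot -29 [0.4686 0.1578]
  slot 29 [0.4664 0.2158]
  slot 87 [0.4643 0.2737]
caddy [ 0.484  -0.1073] size [129. 226.] yaw 2.25 7966 ends y [   3. -223. -218.    8.]
  slot -87 [ 0.4874 -0.1942]
  slot -29 [ 0.4851 -0.1363]
  slot 29 [ 0.4828 -0.0783]
  slot 87 [ 0.4806 -0.0204]
red 1610 [[0.4202, 0.0881, 0.0705], [0.4571, 0.0986, 0.1063], [0.5123, 0.1086, 0.1141]]
red 2190 [[0.4183, 0.1454, 0.0635], [0.4582, 0.1538, 0.1046], [0.5106, 0.1658, 0.114]]
red 2605 [[0.417, 0.2033, 0.062], [0.4577, 0.2088, 0.1013], [0.5094, 0.2238, 0.1139]]
red 2493 [[0.4139, 0.2623, 0.0612], [0.4561, 0.2652, 0.095], [0.5069, 0.2819, 0.1136]]
grey 2612 [[0.4307, -0.0301, 0.0615], [0.4755, -0.0142, 0.0992], [0.5245, -0.0083, 0.1138]]
grey 3249 [[0.432, -0.0893, 0.0614], [0.4753, -0.0713, 0.0979], [0.5253, -0.0674, 0.1138]]
grey 4280 [[0.4393, -0.2039, 0.0608], [0.4804, -0.1857, 0.0955], [0.5313, -0.1824, 0.1137]]
```

View pics/w17.png

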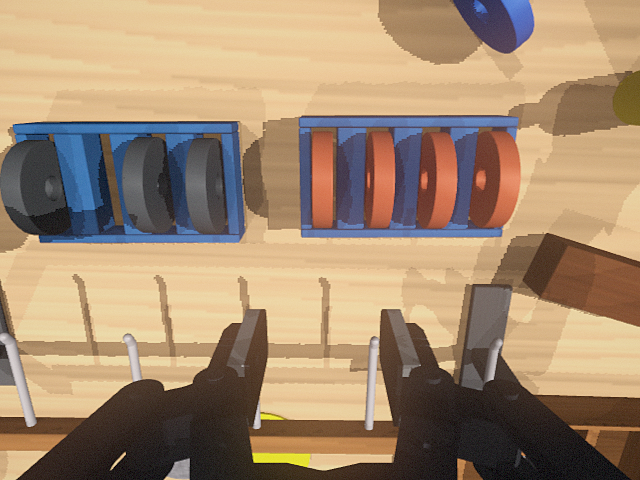

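View pics/d17.png

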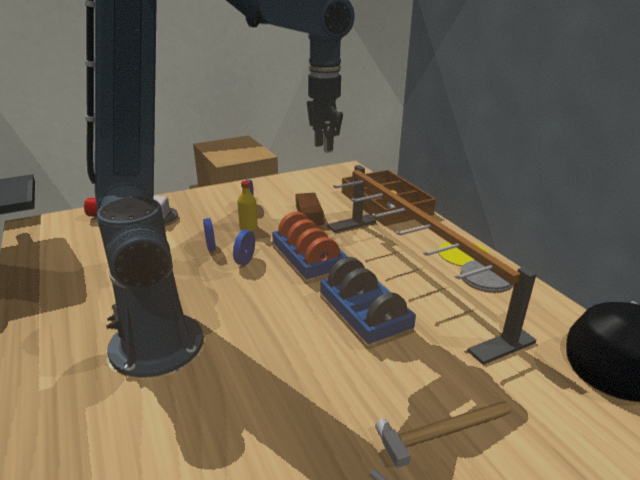

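The rack is empty. Four reds stand in the red caddy (410,180) and three greys in the grey one (130,185), every top at 0.114 m, and the bystanders are untouched, so I'm handing in.

```bash
python3 -c "
from station import manip
print(manip.sign_off())"
```

```text
the job is handed in; nothing more can be done
None
```

All five wheels that hung on the rack (two grey, three red) now stand fully down in the caddy of their own colour; the final pictures show both caddies flat and the bystanders undisturbed, and the job is handed in.

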